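Tip about three stock cubes out of the flip-front caddy

TASK

Season the batch: take the slim steel caddy from the chopping board, tip its mouth down over the clear bowl on the scale just far enough that the flap swings open and cubes slide out, and stop at three stock cubes in the bowl (one more or one fewer does no harm); the other cubes must stay in the caddy. Then stand the caddy back level on the chopping board with its flap shut, leaving the bowl where it stands on the scale and the salt jar, mincer plate and pusher undisturbed.

Things in the scene. Friction and masses are not known exactly. Their poses are not given: they have to be found in the camera images.
- caddy: Slim stainless caddy lying level on the chopping board: 180 long (its x) x 34 wide (y) x 40 high (z), 0.16 to 0.26 kg empty, walls and floor 2.5 thick, sight slot 19 wide along its roof. Origin: centre of its underside; z up. The whole end at its -x is the mouth; the other end is closed. Held by its two long flat sides. Six stock cubes lie flat in it in single file.
- mouth (a point): Middle of the pouring lip: the front edge of the caddy's floor, at (-90, 0, 2.5) mm in the caddy's frame.
- flap (a joint): The caddy's flap: a loose polished plate 34 x 36, 12 g, hinged along y at (-83.5, 0, 38) mm in the caddy's frame, over the mouth, which is raked so that the flap leans on it 12 degrees out of plumb. 0 rad = shut, grows to 1.75 as it swings outward and up. No spring or catch: it falls shut when the caddy is level and hangs or is pushed open when the caddy is tipped mouth down.
- cube1: Stock cube, compressed, dull tan, 26 x 26 x 18 high, 12 g; origin at the centre of its underside. Number 1 lies next to the flap. The row starts to slide on the caddy's floor at a tip (mouth end down) that is not known beforehand, somewhere from 25 to 45 degrees, speeds up within tenths of a second beyond it, and stops when the caddy is tipped back some 10 degrees.
- cube2: Stock cube, compressed, dull tan, 26 x 26 x 18 high, 12 g; origin at the centre of its underside. Number 2 lies behind number 1 in the caddy. A cube left lying in the mouth holds the flap open; tipped the other way (mouth end up) past the same angle, the row slides home.
- cube3: Stock cube, compressed, dull tan, 26 x 26 x 18 high, 12 g; origin at the centre of its underside. Number 3 lies behind number 2 in the caddy.
- cube4: Stock cube, compressed, dull tan, 26 x 26 x 18 high, 12 g; origin at the centre of its underside. Number 4 lies behind number 3 in the caddy.
- cube5: Stock cube, compressed, dull tan, 26 x 26 x 18 high, 12 g; origin at the centre of its underside. Number 5 lies behind number 4 in the caddy.
- cube6: Stock cube, compressed, dull tan, 26 x 26 x 18 high, 12 g; origin at the centre of its underside. Number 6 lies behind number 5 in the caddy, against the closed end.
- bowl: Clear plastic mixing bowl, loose, 0.3 kg, 217 across the rim, 80 high, floor 144 across and 4 thick, wall 3; standing on the scale's platform. Origin: centre of its underside, which is 46 above the table.
- scale: Grey portion scale, fixed, 250 (x) x 205 (y) x 46 high, console with display at its -x end, steel platform; the bowl stands at (35, 0) mm in its frame. Origin: centre of its underside on the table.
- board: White plastic chopping board, fixed, 320 (x) x 220 (y) x 15 high. Origin: centre of its underside on the table.
- jar: Bystander: white salt jar with steel cap, 56 across, 100 high, loose. Origin: centre of its underside.
- plate: Bystander: steel mincer plate, a perforated disc 62 across and 8 thick, loose, lying flat. Origin: centre of its underside.
- pusher: Bystander: black plastic mincer pusher lying on the table, 173 long (along its x), 56 across at its collar, loose. Origin: on the table below its middle.
Things that resemble listed ones, but are neither listed nor needed, are in the scene too. What is meant by the caddy is not red, and is the smaller of those in its own colour.

How it is judged:
On the way, in this order (a step that is already met when the one before it is completed fails the run):
1. the caddy is tipped over the bowl with its flap open (value of joint flap above 0.2 rad and horizontal distance between mouth and bowl below 0.1 m and z of mouth in the frame of bowl above 0.05 m and angle between caddy's own z axis and vertical above 0.3 rad), for 0.05 s.
2. the two front cubes lie in the bowl (horizontal distance between each of cube1, cube2 and bowl below 0.1 m and z of cube1 in the frame of bowl between 0 and 0.075 m and z of cube2 in the frame of bowl between 0 and 0.075 m and linear speed of each of cube1, cube2 below 0.1 m/s), for 0.1 s.
At the end, for the whole second after the job is handed in: Two, three or four cubes (numbers 1 and 2, perhaps 3, perhaps 4) lie in the bowl and all the others in the caddy; the caddy stands level (within 3 degrees) on the chopping board, its middle at least 2 cm inside the board's edges, flap shut, everything at rest (horizontal distance between each of cube1, cube2 and bowl below 0.1 m and z of cube1 in the frame of bowl between 0 and 0.075 m and z of cube2 in the frame of bowl between 0 and 0.075 m and ((horizontal distance between cube3 and bowl below 0.1 m and z of cube3 in the frame of bowl between 0 and 0.075 m) or (x of cube3 in the frame of caddy between -0.083 and 0.09 m and y of cube3 in the frame of caddy between -0.018 and 0.018 m and z of cube3 in the frame of caddy between -0.003 and 0.035 m)) and ((horizontal distance between cube4 and bowl below 0.1 m and z of cube4 in the frame of bowl between 0 and 0.075 m) or (x of cube4 in the frame of caddy between -0.083 and 0.09 m and y of cube4 in the frame of caddy between -0.018 and 0.018 m and z of cube4 in the frame of caddy between -0.003 and 0.035 m)) and x of cube5 in the frame of caddy between -0.083 and 0.09 m and y of cube5 in the frame of caddy between -0.018 and 0.018 m and z of cube5 in the frame of caddy between -0.003 and 0.035 m and x of cube6 in the frame of caddy between -0.083 and 0.09 m and y of cube6 in the frame of caddy between -0.018 and 0.018 m and z of cube6 in the frame of caddy between -0.003 and 0.035 m and x of caddy in the frame of board between -0.14 and 0.14 m and y of caddy in the frame of board between -0.09 and 0.09 m and z of caddy in the frame of board between 0.011 and 0.019 m and angle between caddy's own z axis and vertical below 0.06 rad and value of joint flap below 0.15 rad and linear speed of caddy below 0.02 m/s and linear speed of each of cube1, cube2, cube3, cube4, cube5, cube6 below 0.03 m/s); the robot touches nothing.
It fails at once if the bowl is shifted on the scale by over 2 cm or tipped over 15 degrees (distance of bowl from where it was at the start of the episode above 0.02 m or angle between bowl's own z axis and vertical above 0.26 rad).
It fails at once if a bystander (jar, mincer plate, pusher) is moved by over 2 cm (distance of any of jar, plate, pusher from where it was at the start of the episode above 0.02 m).
It also fails if it takes over 72 s, if anything falls off the work surface, if the arm or the gripper's body presses on something with over 40 N, if the wrist force passes 120 N, or if a joint passes its speed limit or range.

ROBOT

A 6-joint arm with a two-finger parallel gripper is mounted at the origin on the work surface. World frame = base frame: x ahead of the robot, y to its left, z up, the work surface at z = 0. Lengths are in m, angles in rad, forces in N, time in s.
With the tool pointing down it reaches from about 0.35 to 0.775 m from the base axis. Payload 5.5 kg.
Tool frame: the origin (TCP) lies midway between the tips of the shut fingers; the grasp point (between the pads) lies 19 mm behind it; z points along the fingers, y is the line along which they close (so a half turn about z gives the same grasp; the last joint's range is limited). The gripper opens to 85 mm and grips with 20 to 120 N. Pads are 22 mm wide; open, the fingers measure 114 mm over their backs; the gripper's body (76 mm by 85 mm) begins 54 mm behind the grasp point. The pads swing forward as they close: fully open they stand 13 mm farther back than shut.
Start: joints at [-1.276, 0.313, 0.046, 1.304, 0, 1.431], TCP at [0.242, -0.522, 0.231] pointing down, gripper open.
Joint ranges: [-2.76, 2.76], [-0.86, 1.69], [-1.03, 1.26], [-2.2, 2.34], [-1.47, 1.5], [-3.14, 3.14]. Speed limits (rad/s): [2.57, 2.57, 3.14, 3.14, 3.14, 3.14].

INTERFACE

Orientations are given as a unit quaternion [w, x, y, z].
In Python, from workcell import env gives the robot as it stands. The module is installed in compiled form; this text tells all that it offers.
- The arm moves only by the tool servo_tool, never from a script. Its argument "increments" is a list of rows, each an object of numbers: "grip": the closure, from 0 (fully open) to 1 (shut); "x", "y", "z": the shift along the tool's x, y, z in mm; "roll": the turn about the tool's z in degrees. In form: [{"grip": .., "x": .., "y": .., "z": .., "roll": ..}, ...]. A call has 1 to 5 rows; each row shifts and turns the commanded pose from where the row before left it, along the tool's axes as they then stand; what a row does not reach is not made up. A row lasts 1/12 s, in which the tool goes at most 41.7 mm and 7.16 degrees, less where a joint would pass 70% of its speed; a pose out of reach is approached as far as the arm can. A call is refused whole if a number of a shift passes 41.7 or a number of a turn 7.16, either way. A call with a gripper value outside its range is refused whole. The fingers move at their own pace and stop on an object; "grip_force" is the grip in N (left out, the last holds). Time passes only in rows, so rows that do not move let the fingers close. It gives the time, the measured TCP pose, the force, the opening and the grip force at its end, in the units of the state.
- env.get_state(): the state, without advancing time (a new reading comes with each control period).
- env.read_camera(name): name is "scene" or "top"; returns the picture (384x512x3 uint8, red, green, blue); there is no depth.
- env.get_calibration(name): a dict with "vertical_fov" (degrees; the focal length in pixels is half the picture's height over the tangent of half this angle, whatever the lens; pixels are square), "cx", "cy" (the principal point, pixels), "k1" (the pictures are not rectified: a ray, as slopes to the right and down, at radius r is drawn at 1 + k1 r^2 times it, then the intrinsics apply), "rvec" (rotation vector, rad) and "tvec" (3), from world to camera coordinates, as OpenCV has them. Camera axes: x right, y down, z forward; pixel columns grow to the right and rows downward; lengths in m; the calibration is good to about 2 mm. A picture is of the moment at which its call begins. get_calibration takes no time and is no camera call.
- env.hand_in(): hands the job in; it is judged then, once.
The state is a dict: "clock": time; "joint_pos": joint angles; "qvel": joint speeds; "tau": joint torques, N m; "tcp_pos": TCP position; "orientation": TCP orientation; "wrist_force": force on the tool from outside, world axes, zero at the start; "ft_torque": the same for the moment, N m; "finger_gap": finger opening in m; "grip_force": force on a finger pad.
Only numpy, scipy, OpenCV 4.12 (cv2) and the standard library are available. Lean on these libraries where they do the work, as an engineer would, in place of code of your own. Each camera call takes 0.05 s, during which the arm holds its last target. There are 200 camera calls.

## Working session

There is one attempt and no reset: what is moved stays moved. The work goes in short steps, Python scripts to look and compute and a tool call to move; the robot and the scene stay as the last step left them, time stands still between calls to the robot, and variables do not carry over. Pictures are saved under pics/ and viewed, at most 10 in all, crops included, and the job is handed in when it is done.

Besides the shell and the picture viewer there is one more tool, called after "Request:" as name(argument=value, ...) on one line, values as JSON. servo_tool: Moves the arm, as the interface text tells. Its arguments: {"type":"object","properties":{"increments":{"type":"array"},"grip_force":{"type":"number"}},"required":["increments"]}

```bash
mkdir -p pics; cat > h.py <<'E'
import numpy as np, cv2
from workcell import env
def cal(n):
    c=env.get_calibration(n); f=192/np.tan(np.radians(c["vertical_fov"])/2)
    R=cv2.Rodrigues(np.array(c["rvec"],float))[0]; t=np.array(c["tvec"],float).ravel()
    return f,c["cx"],c["cy"],c["k1"],R,t
def ray(n,u,v):
    f,cx,cy,k,R,t=cal(n); a=np.array([(u-cx)/f,(v-cy)/f]); b=a.copy()
    for _ in range(30): b=a/(1+k*(b@b))
    return -R.T@t, R.T@np.array([b[0],b[1],1.])
def onz(n,u,v,z):
    o,d=ray(n,u,v); return o+d*(z-o[2])/d[2]
def proj(n,P):
    f,cx,cy,k,R,t=cal(n); q=R@np.array(P,float)+t; b=q[:2]/q[2]; b=b*(1+k*(b@b)); return np.array([cx,cy])+f*b
def snap(n,name,crop=None,s=1):
    im=env.read_camera(n); o=im
    if crop: x0,y0,x1,y1=crop; o=im[y0:y1,x0:x1]
    o=cv2.resize(o,None,fx=s,fy=s,interpolation=cv2.INTER_CUBIC)
    cv2.imwrite(f"pics/{name}.png",o[:,:,::-1]); return im
E
python3 - <<'E'
from h import *
for n in("top","scene"):
    im=snap(n,n+"0",s=1.5); np.save(n+"0.npy",im); print(n,ray(n,256,192),cal(n)[:4])
s=env.get_state();print(s)
E
```

```text
top (array([0.26990185, 0.09710897, 1.37457962]), array([ 0.1732029 ,  0.00713142, -0.98486612])) (np.float64(480.1443560428255), 255.78609149574595, 193.60551974213772, -0.03568393379108324)
scene (array([ 1.36154385, -0.18153324,  0.84145186]), array([-0.7327369 ,  0.24108815, -0.63639365])) (np.float64(393.6132920922361), 254.09109536339284, 192.181388871894, 0.010063354170847813)
{'clock': 0.1, 'joint_pos': array([-1.27560321e+00,  3.13965740e-01,  4.51081565e-02,  1.30357363e+00,
        2.41067379e-05,  1.43119795e+00]), 'qvel': array([-0.00047216, -0.00153702,  0.00339129, -0.00088302, -0.00083928,
        0.00069623]), 'tau': array([ 2.66108749e-03, -4.81728029e+01,  2.99242759e+01,  1.27483439e-02,
       -8.31753891e-05, -3.98193563e-06]), 'tcp_pos': array([ 0.24207319, -0.5210811 ,  0.23048138]), 'orientation': array([-8.15905434e-04,  9.76462141e-01,  2.15687316e-01, -5.15137349e-05]), 'wrist_force': array([-0.46792267, -0.42963812, -0.61982213]), 'ft_torque': array([ 0.02650627, -0.04681121,  0.02357981]), 'grip_force': 0.0, 'finger_gap': 0.08561874180577625}
```

View pics/top0.png

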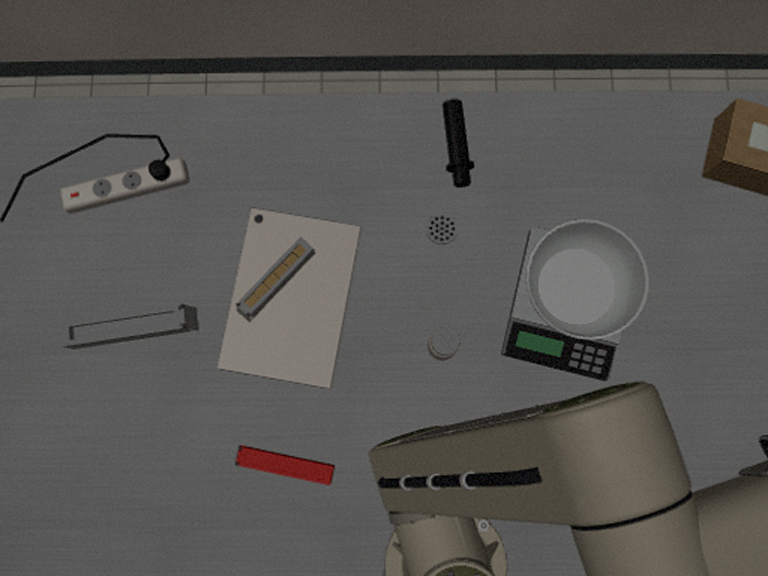

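View pics/scene0.png

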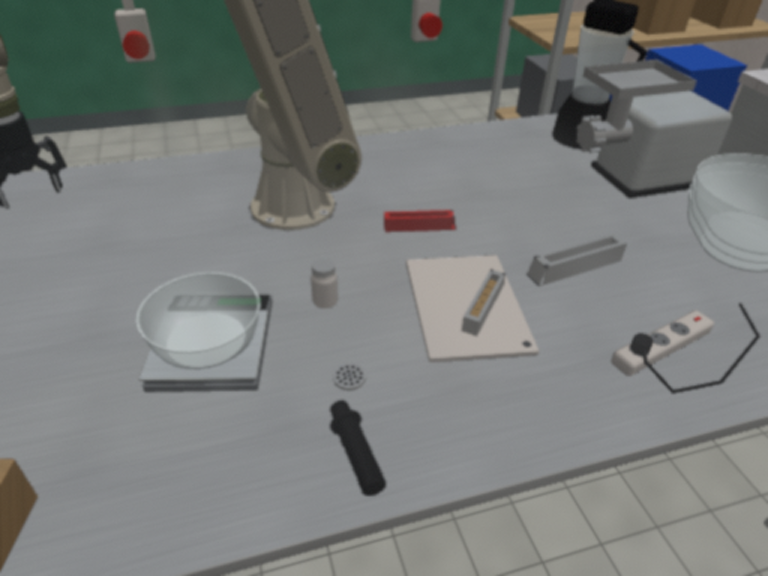

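Top view (shown at 1.5x): candidates in original pixels are the small steel caddy with cubes on the board at about (184,186), a larger steel tray off the board at (88,217), and a red caddy at (190,310). I choose the small steel one on the board, with the close crop to confirm it and find its mouth end. The bowl is at about (390,186), the jar (296,230), the plate (294,153) and the pusher (305,95).

```bash
python3 - <<'E'
from h import *
T=np.load("top0.npy");S=np.load("scene0.npy")
a=cv2.resize(T[150:222,148:220],(400,400),interpolation=cv2.INTER_CUBIC)
b=cv2.resize(S[170:230,292:352],(400,400),interpolation=cv2.INTER_CUBIC)
cv2.imwrite("pics/c1.png",np.clip(np.hstack([a,b])[:,:,::-1]*1.5,0,255).astype(np.uint8))
c=lambda *p:[np.round(onz("top",u/1.5,v/1.5,z),3)[:2] for u,v,z in p]
print("board",c((251,208,.015),(360,227,.015),(331,388,.015),(218,367,.015)))
print("caddy roof",c((304,238,.055),(315,250,.055),(250,321,.055),(237,308,.055)))
print("bowl rim L R T B",c((526,280,.126),(648,280,.126),(588,220,.126),(588,339,.126)))
print("scale",c((530,230,.046),(503,352,.046),(607,380,.046)))
print("jar",c((444,343,.1)),"plate",c((441,229,.008)),"pusher",c((453,100,.03),(462,187,.03)))
print("red",c((285,465,.03)))
# tan mask
h=cv2.cvtColor(T,cv2.COLOR_RGB2HSV)
m=((h[...,0]>8)&(h[...,0]<28)&(h[...,1]>80)).astype(np.uint8); m[:150]=0;m[222:]=0;m[:,:148]=0;m[:,220:]=0
ct=max(cv2.findContours(m,0,2)[0],key=cv2.contourArea); r=cv2.minAreaRect(ct);print(r)
print([np.round(onz("top",*p,.0355),4) for p in cv2.boxPoints(r)])
E
```

```text
board [array([0.67 , 0.367]), array([0.63 , 0.153]), array([0.319, 0.208]), array([0.36 , 0.422])]
caddy roof [array([0.599, 0.257]), array([0.576, 0.236]), array([0.442, 0.355]), array([0.467, 0.38 ])]
bowl rim L R T B [array([ 0.502, -0.144]), array([ 0.5 , -0.36]), array([ 0.61, -0.26]), array([ 0.396, -0.248])]
scale [array([ 0.613, -0.171]), array([ 0.382, -0.112]), array([ 0.329, -0.301])]
jar [array([0.394, 0.001])] plate [array([ 0.626, -0.005])] pusher [array([ 0.885, -0.033]), array([ 0.704, -0.046])]
red [array([0.18, 0.29])]
((182.85838317871094, 183.8434600830078), (5.775905609130859, 52.43439483642578), 43.7811279296875)
[array([0.4824, 0.3714, 0.0355]), array([0.5914, 0.2699, 0.0355]), array([0.5796, 0.2578, 0.0355]), array([0.4708, 0.3592, 0.0355])]
```

View pics/c1.png

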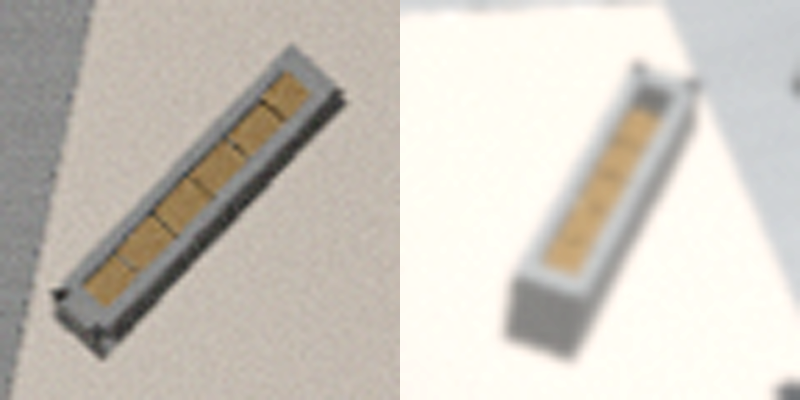

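The crop confirms it: the small steel caddy holds six cubes and has hinge ears (mouth) at the lower left in the top view, around (158,206), with the closed end at about (204,162). This interface has no pitch input, so before grasping I'll lift the empty tool and see how it behaves at its reach limit.

Request:
servo_tool(increments=[{"z": -41, "grip": 0}, {"z": -41, "grip": 0}, {"z": -41, "grip": 0}, {"z": -41, "grip": 0}, {"z": -41, "grip": 0}])

```text
invalid input at $.increments[0]: expected keys grip, x, y, z, roll
```

Request:
servo_tool(increments=[{"z": -41, "grip": 0}, {"z": -41, "grip": 0}, {"z": -41, "grip": 0}, {"z": -41, "grip": 0}, {"z": -41, "grip": 0}])

```text
invalid input at $.increments[0]: expected keys grip, x, y, z, roll
```

```bash
python3 - <<'E'
from h import *
s=env.get_state();print(s["joint_pos"],s["tcp_pos"],s["orientation"])
p=(148+197/5.556,150+188/5.556)
print("roof centre",onz("top",*p,.055))
T=np.load("top0.npy")[150:222,148:220]
print(T[30:50,20:60].mean(2).astype(int)[::4,::2])
E
```

```text
[-1.27560321e+00  3.13965740e-01  4.51081565e-02  1.30357363e+00
  2.41067379e-05  1.43119795e+00] [ 0.24207319 -0.5210811   0.23048138] [-8.15905434e-04  9.76462141e-01  2.15687316e-01 -5.15137349e-05]
roof centre [0.52690333 0.30998067 0.055     ]
[[127 124 124 124 126 111  92  50  82  80  78  79  92  84  42  53 125 125
  123 122]
 [126 124 126 116  93  63  74  82  67  80  92  81  42  43 120 124 122 124
  123 122]
 [127 118  88  63  73  80  82  79  90  88  43  41 121 124 124 122 125 124
  122 122]
 [ 90  63  85  81  86  80  84  87  50  41 115 126 122 123 125 124 123 124
  122 122]
 [ 73  80  79  81  89  96  47  41 119 124 125 126 123 123 123 121 123 125
  125 126]]
```

Request:
servo_tool(increments=[{"z": -41, "grip": 0, "x": 0, "y": 0, "roll": 0}, {"z": -41, "grip": 0, "x": 0, "y": 0, "roll": 0}, {"z": -41, "grip": 0, "x": 0, "y": 0, "roll": 0}, {"z": -41, "grip": 0, "x": 0, "y": 0, "roll": 0}, {"z": -41, "grip": 0, "x": 0, "y": 0, "roll": 0}])

```text
clock: 0.52
tcp_pos: [0.242, -0.5208, 0.438]
orientation: [-0.0, 0.976, 0.216, 0.0]
wrist_force: [-0.2, -2.2, 1.0]
finger_gap: 0.0856
grip_force: 0.0
```

Request:
servo_tool(increments=[{"z": -41, "grip": 0, "x": 0, "y": 0, "roll": 0}, {"z": -41, "grip": 0, "x": 0, "y": 0, "roll": 0}, {"z": -41, "grip": 0, "x": 0, "y": 0, "roll": 0}, {"z": -41, "grip": 0, "x": 0, "y": 0, "roll": 0}, {"z": -41, "grip": 0, "x": 0, "y": 0, "roll": 0}])

```text
clock: 0.93
tcp_pos: [0.2152, -0.4672, 0.5684]
orientation: [-0.002, 0.977, 0.215, 0.004]
wrist_force: [1.5, -2.8, 1.9]
finger_gap: 0.0853
grip_force: 0.0
```

```bash
python3 - <<'E'
from h import *
s=env.get_state();print(s["joint_pos"],s["tcp_pos"],s["orientation"])
E
```

```text
[-1.300296    0.50493022  1.26363748  2.33405585  0.00826446  1.40694193] [ 0.21515937 -0.46724654  0.56839004] [-0.00249311  0.9765007   0.21546257  0.00400502]
```

Request:
servo_tool(increments=[{"z": 30, "grip": 0, "x": 0, "y": 28, "roll": 0}, {"z": 30, "grip": 0, "x": 0, "y": 28, "roll": 0}, {"z": 30, "grip": 0, "x": 0, "y": 28, "roll": 0}, {"z": 30, "grip": 0, "x": 0, "y": 28, "roll": 0}, {"z": 30, "grip": 0, "x": 0, "y": 28, "roll": 0}])

```text
clock: 1.35
tcp_pos: [0.2754, -0.5912, 0.4192]
orientation: [-0.002, 0.976, 0.216, 0.004]
wrist_force: [-0.3, -0.0, 0.8]
finger_gap: 0.0857
grip_force: 0.0
```

Request:
servo_tool(increments=[{"z": 0, "grip": 0, "x": 0, "y": 41, "roll": 0}, {"z": 0, "grip": 0, "x": 0, "y": 41, "roll": 0}, {"z": 0, "grip": 0, "x": 0, "y": 41, "roll": 0}, {"z": 0, "grip": 0, "x": 0, "y": 41, "roll": 0}, {"z": 0, "grip": 0, "x": 0, "y": 41, "roll": 0}])

```text
clock: 1.77
tcp_pos: [0.3256, -0.6998, 0.3652]
orientation: [0.039, 0.976, 0.215, 0.012]
wrist_force: [-0.4, 0.2, 0.5]
finger_gap: 0.085
grip_force: 0.0
```

```bash
python3 - <<'E'
from h import *
s=env.get_state();print(s["joint_pos"],s["tcp_pos"],s["orientation"])
E
```

```text
[-1.2449341   0.83125134  1.26275474  1.92185393  0.01483724  1.46294984] [ 0.32560014 -0.69976086  0.36517346] [0.03916585 0.97569817 0.21527011 0.01174319]
```

Request:
servo_tool(increments=[{"z": 20, "grip": 0, "x": 0, "y": -30, "roll": 0}, {"z": 20, "grip": 0, "x": 0, "y": -30, "roll": 0}, {"z": 20, "grip": 0, "x": 0, "y": -30, "roll": 0}, {"z": 20, "grip": 0, "x": 0, "y": -30, "roll": 0}])

```text
clock: 2.1
tcp_pos: [0.2954, -0.6363, 0.311]
orientation: [0.041, 0.976, 0.215, 0.012]
wrist_force: [1.1, -1.1, 1.5]
finger_gap: 0.0849
grip_force: 0.0
```

```bash
python3 - <<'E'
from h import *
s=env.get_state();print(s["joint_pos"],s["tcp_pos"],s["orientation"])
E
```

```text
[-1.25723366  0.50541945  0.52412856  1.50554667  0.01579193  1.45066172] [ 0.29540621 -0.63628519  0.31101321] [0.04100785 0.97561824 0.21528049 0.01190441]
```

Tilt is traded away at the reach limit, and it persists. So I can lean the tool by pushing on limits; after that, "roll" changes the caddy's tip. Next I'll test pushing against the inner limit.

Request:
servo_tool(increments=[{"z": 0, "grip": 0, "x": 14, "y": -37, "roll": 0}, {"z": 0, "grip": 0, "x": 14, "y": -37, "roll": 0}, {"z": 0, "grip": 0, "x": 14, "y": -37, "roll": 0}, {"z": 0, "grip": 0, "x": 14, "y": -37, "roll": 0}, {"z": 0, "grip": 0, "x": 14, "y": -37, "roll": 0}])

```text
clock: 2.52
tcp_pos: [0.2808, -0.4371, 0.2969]
orientation: [0.04, 0.976, 0.215, 0.012]
wrist_force: [0.1, -0.4, 0.7]
finger_gap: 0.0855
grip_force: 0.0
```

Request:
servo_tool(increments=[{"z": 0, "grip": 0, "x": 14, "y": -37, "roll": 0}, {"z": 0, "grip": 0, "x": 14, "y": -37, "roll": 0}, {"z": 0, "grip": 0, "x": 14, "y": -37, "roll": 0}, {"z": 0, "grip": 0, "x": 14, "y": -37, "roll": 0}, {"z": 0, "grip": 0, "x": 14, "y": -37, "roll": 0}])

```text
clock: 2.93
tcp_pos: [0.2666, -0.2407, 0.2819]
orientation: [0.041, 0.976, 0.215, 0.012]
wrist_force: [0.6, -0.3, -0.4]
finger_gap: 0.0854
grip_force: 0.0
```

```bash
cat > st.py <<'E'
from h import *
from scipy.spatial.transform import Rotation as Ro
s=env.get_state();w,x,y,z=s["orientation"];M=Ro.from_quat([x,y,z,w]).as_matrix()
p=s["tcp_pos"];print("t",s["clock"],"j",np.round(s["joint_pos"],3),"p",p.round(4),"r",np.hypot(*p[:2]).round(3),"az",np.degrees(np.arctan2(p[1],p[0])).round(1))
print("lean",np.degrees(np.arccos(-M[2,2])).round(2),"az",np.degrees(np.arctan2(M[1,2],M[0,2])).round(1),"M",M.round(3).tolist(),"gap",s["finger_gap"])
E
python3 st.py
```

```text
t 2.9333 j [-0.95  -0.192 -0.378  1.301 -0.01   1.757] p [ 0.2666 -0.2407  0.2819] r 0.359 az -42.1
lean 4.85 az -61.3 M [[0.907, 0.418, 0.041], [0.42, -0.904, -0.074], [0.006, 0.084, -0.996]] gap 0.08544250348128318
```

Request:
servo_tool(increments=[{"z": 0, "grip": 0, "x": -16, "y": -37, "roll": 0}, {"z": 0, "grip": 0, "x": -16, "y": -37, "roll": 0}, {"z": 0, "grip": 0, "x": -16, "y": -37, "roll": 0}])

```text
clock: 3.18
tcp_pos: [0.1765, -0.1605, 0.272]
orientation: [0.04, 0.975, 0.217, 0.012]
wrist_force: [-1.1, -0.1, 1.0]
finger_gap: 0.0855
grip_force: 0.0
```

```bash
python3 st.py
```

```text
t 3.1833 j [-1.081e+00 -4.500e-01 -5.580e-01  1.378e+00  1.000e-03  1.623e+00] p [ 0.1765 -0.1605  0.272 ] r 0.239 az -42.3
lean 4.83 az -61.3 M [[0.906, 0.422, 0.04], [0.424, -0.903, -0.074], [0.005, 0.084, -0.996]] gap 0.08552093105611153
```

```bash
python3 - <<'E'
from h import *
for P in [(-.55,.5,.35),(-.55,.5,0),(-.35,.35,0),(0,.75,0),(0,.75,.35),(.25,.7,.35),(-.2,.7,.35)]: print(P,(proj("scene",P)*1.5).round())
for q in [(650,188),(575,140),(730,260),(600,165),(695,180)]: print(q,onz("scene",q[0]/1.5,q[1]/1.5,0).round(2))
E
```

```text
(-0.55, 0.5, 0.35) [409.   1.]
(-0.55, 0.5, 0) [404. 108.]
(-0.35, 0.35, 0) [380. 136.]
(0, 0.75, 0) [542. 172.]
(0, 0.75, 0.35) [569.  51.]
(0.25, 0.7, 0.35) [607.  88.]
(-0.2, 0.7, 0.35) [516.  29.]
(650, 188) [0.17 1.   0.  ]
(575, 140) [-0.17  0.96  0.  ]
(730, 260) [0.51 0.98 0.  ]
(600, 165) [0.01 0.94 0.  ]
(695, 180) [ 0.16  1.16 -0.  ]
```

Inner limit gives no useful tilt. Plan: pump lean at azimuth ≈138° (the caddy's mouth direction), grasp with the tool leaned about 28°, then tip over the bowl purely by rolling. First raise and roll.

Request:
servo_tool(increments=[{"z": -28, "grip": 0, "x": 0, "y": 0, "roll": -7}, {"z": -28, "grip": 0, "x": 0, "y": 0, "roll": -7}, {"z": -28, "grip": 0, "x": 0, "y": 0, "roll": -7}, {"z": -28, "grip": 0, "x": 0, "y": 0, "roll": -7}, {"z": -28, "grip": 0, "x": 0, "y": 0, "roll": -7}])

```text
clock: 3.6
tcp_pos: [0.1712, -0.1514, 0.4134]
orientation: [0.043, 0.864, 0.501, -0.001]
wrist_force: [0.1, 0.1, 0.3]
finger_gap: 0.0849
grip_force: 0.0
```

Request:
servo_tool(increments=[{"z": 0, "grip": 0, "x": 0, "y": 0, "roll": -7}, {"z": 0, "grip": 0, "x": 0, "y": 0, "roll": -7}, {"z": 0, "grip": 0, "x": 0, "y": 0, "roll": -7}, {"z": 0, "grip": 0, "x": 0, "y": 0, "roll": -7}, {"z": 0, "grip": 0, "x": 0, "y": 0, "roll": -7}])

```text
clock: 4.02
tcp_pos: [0.1715, -0.152, 0.4122]
orientation: [0.04, 0.673, 0.738, -0.014]
wrist_force: [0.5, -0.2, 0.1]
finger_gap: 0.0855
grip_force: 0.0
```

Request:
servo_tool(increments=[{"z": 0, "grip": 0, "x": 0, "y": 0, "roll": -7}, {"z": 0, "grip": 0, "x": 0, "y": 0, "roll": -7}, {"z": 0, "grip": 0, "x": 0, "y": 0, "roll": -7}, {"z": 0, "grip": 0, "x": 0, "y": 0, "roll": -7}, {"z": 0, "grip": 0, "x": 0, "y": 0, "roll": -7}])

```text
clock: 4.43
tcp_pos: [0.1715, -0.1519, 0.4121]
orientation: [0.034, 0.42, 0.906, -0.025]
wrist_force: [-0.1, 0.2, 0.3]
finger_gap: 0.0853
grip_force: 0.0
```

Request:
servo_tool(increments=[{"z": 0, "grip": 0, "x": 0, "y": 0, "roll": -7}, {"z": 0, "grip": 0, "x": 0, "y": 0, "roll": -7}, {"z": 0, "grip": 0, "x": 0, "y": 0, "roll": -7}, {"z": 0, "grip": 0, "x": 0, "y": 0, "roll": -7}])

```text
clock: 4.77
tcp_pos: [0.1715, -0.1519, 0.4121]
orientation: [0.027, 0.189, 0.981, -0.033]
wrist_force: [0.5, -0.9, 0.4]
finger_gap: 0.0849
grip_force: 0.0
```

```bash
python3 st.py
```

```text
t 4.7667 j [-1.083e+00 -4.170e-01 -1.960e-01  1.707e+00  1.000e-03 -7.030e-01] p [ 0.1715 -0.1519  0.4121] r 0.229 az -41.5
lean 4.84 az -61.3 M [[-0.927, 0.372, 0.041], [0.368, 0.927, -0.074], [-0.065, -0.054, -0.996]] gap 0.08493581973754562
```

Request:
servo_tool(increments=[{"z": -1, "grip": 0, "x": -15, "y": 38, "roll": 0}, {"z": -1, "grip": 0, "x": -15, "y": 38, "roll": 0}, {"z": -1, "grip": 0, "x": -15, "y": 38, "roll": 0}, {"z": -1, "grip": 0, "x": -15, "y": 38, "roll": 0}, {"z": -1, "grip": 0, "x": -15, "y": 38, "roll": 0}])

```text
clock: 5.18
tcp_pos: [0.2887, -0.032, 0.4123]
orientation: [0.027, 0.193, 0.98, -0.033]
wrist_force: [1.1, -2.2, 0.5]
finger_gap: 0.0853
grip_force: 0.0
```

Request:
servo_tool(increments=[{"z": -1, "grip": 0, "x": -15, "y": 38, "roll": 0}, {"z": -1, "grip": 0, "x": -15, "y": 38, "roll": 0}, {"z": -1, "grip": 0, "x": -15, "y": 38, "roll": 0}, {"z": -1, "grip": 0, "x": -15, "y": 38, "roll": 0}, {"z": -1, "grip": 0, "x": -15, "y": 38, "roll": 0}])

```text
clock: 5.6
tcp_pos: [0.43, 0.1171, 0.4116]
orientation: [0.027, 0.191, 0.981, -0.032]
wrist_force: [-1.0, -1.1, 0.1]
finger_gap: 0.0853
grip_force: 0.0
```

Request:
servo_tool(increments=[{"z": -3, "grip": 0, "x": 32, "y": 22, "roll": 0}, {"z": -3, "grip": 0, "x": 32, "y": 22, "roll": 0}, {"z": -3, "grip": 0, "x": 32, "y": 22, "roll": 0}, {"z": -3, "grip": 0, "x": 32, "y": 22, "roll": 0}, {"z": -3, "grip": 0, "x": 32, "y": 22, "roll": 0}])

```text
clock: 6.02
tcp_pos: [0.3209, 0.2787, 0.4103]
orientation: [0.026, 0.192, 0.981, -0.033]
wrist_force: [-0.0, 0.8, -0.9]
finger_gap: 0.0856
grip_force: 0.0
```

Request:
servo_tool(increments=[{"z": -3, "grip": 0, "x": 32, "y": 22, "roll": 0}, {"z": -3, "grip": 0, "x": 32, "y": 22, "roll": 0}, {"z": -3, "grip": 0, "x": 32, "y": 22, "roll": 0}, {"z": -3, "grip": 0, "x": 32, "y": 22, "roll": 0}, {"z": -3, "grip": 0, "x": 32, "y": 22, "roll": 0}])

```text
clock: 6.43
tcp_pos: [0.2135, 0.4414, 0.4092]
orientation: [0.027, 0.191, 0.981, -0.032]
wrist_force: [1.2, 0.3, 0.3]
finger_gap: 0.0854
grip_force: 0.0
```

Request:
servo_tool(increments=[{"z": -2, "grip": 0, "x": 37, "y": -19, "roll": 0}, {"z": -2, "grip": 0, "x": 37, "y": -19, "roll": 0}, {"z": -2, "grip": 0, "x": 37, "y": -19, "roll": 0}, {"z": -2, "grip": 0, "x": 37, "y": -19, "roll": 0}, {"z": -2, "grip": 0, "x": 37, "y": -19, "roll": 0}])

```text
clock: 6.85
tcp_pos: [0.0058, 0.4216, 0.412]
orientation: [0.027, 0.192, 0.981, -0.033]
wrist_force: [-0.4, 0.7, 0.8]
finger_gap: 0.0857
grip_force: 0.0
```

Request:
servo_tool(increments=[{"z": -2, "grip": 0, "x": 37, "y": -19, "roll": 0}, {"z": -2, "grip": 0, "x": 37, "y": -19, "roll": 0}, {"z": -2, "grip": 0, "x": 37, "y": -19, "roll": 0}, {"z": -2, "grip": 0, "x": 37, "y": -19, "roll": 0}, {"z": -2, "grip": 0, "x": 37, "y": -19, "roll": 0}])

```text
clock: 7.27
tcp_pos: [-0.2017, 0.4035, 0.4153]
orientation: [0.027, 0.192, 0.981, -0.032]
wrist_force: [0.2, 1.2, -0.0]
finger_gap: 0.0852
grip_force: 0.0
```

```bash
python3 st.py
```

```text
t 7.2667 j [ 1.868  0.16   0.293  1.786 -0.017  2.254] p [-0.2017  0.4035  0.4153] r 0.451 az 116.6
lean 4.82 az -61.3 M [[-0.925, 0.378, 0.04], [0.374, 0.924, -0.074], [-0.065, -0.053, -0.996]] gap 0.0852365084714125
```

Request:
servo_tool(increments=[{"z": -2, "grip": 0, "x": 38, "y": -12, "roll": 0}, {"z": -2, "grip": 0, "x": 38, "y": -12, "roll": 0}, {"z": -2, "grip": 0, "x": 38, "y": -12, "roll": 0}, {"z": -2, "grip": 0, "x": 38, "y": -12, "roll": 0}, {"z": -2, "grip": 0, "x": 38, "y": -12, "roll": 0}])

```text
clock: 7.68
tcp_pos: [-0.4005, 0.4201, 0.4159]
orientation: [0.027, 0.191, 0.981, -0.032]
wrist_force: [0.3, 0.6, 0.6]
finger_gap: 0.0852
grip_force: 0.0
```

Request:
servo_tool(increments=[{"z": -5, "grip": 0, "x": 38, "y": 14, "roll": 0}, {"z": -5, "grip": 0, "x": 38, "y": 14, "roll": 0}, {"z": -5, "grip": 0, "x": 38, "y": 14, "roll": 0}, {"z": -5, "grip": 0, "x": 38, "y": 14, "roll": 0}, {"z": -5, "grip": 0, "x": 38, "y": 14, "roll": 0}])

```text
clock: 8.1
tcp_pos: [-0.4051, 0.4149, 0.4312]
orientation: [0.085, 0.19, 0.973, -0.102]
wrist_force: [9.9, -12.7, 6.2]
finger_gap: 0.0855
grip_force: 0.0
```

```bash
python3 st.py
```

```text
t 8.1 j [2.19  0.757 1.26  2.338 0.031 2.572] p [-0.4051  0.4149  0.4312] r 0.58 az 134.3
lean 15.2 az -61.4 M [[-0.913, 0.388, 0.126], [0.353, 0.907, -0.23], [-0.203, -0.166, -0.965]] gap 0.08548732427947656
```

Request:
servo_tool(increments=[{"z": -10, "grip": 0, "x": 36, "y": 14, "roll": 0}, {"z": -10, "grip": 0, "x": 36, "y": 14, "roll": 0}, {"z": -10, "grip": 0, "x": 36, "y": 14, "roll": 0}, {"z": -10, "grip": 0, "x": 36, "y": 14, "roll": 0}, {"z": -10, "grip": 0, "x": 36, "y": 14, "roll": 0}])

```text
clock: 8.52
tcp_pos: [-0.4166, 0.4138, 0.4173]
orientation: [0.084, 0.191, 0.971, -0.118]
wrist_force: [-0.0, 0.2, -0.2]
finger_gap: 0.0856
grip_force: 0.0
```

```bash
python3 st.py
```

```text
t 8.5167 j [2.194 0.782 1.264 2.337 0.057 2.573] p [-0.4166  0.4138  0.4173] r 0.587 az 135.2
lean 16.62 az -65.8 M [[-0.913, 0.39, 0.117], [0.351, 0.9, -0.261], [-0.207, -0.197, -0.958]] gap 0.08559216113419806
```

Request:
servo_tool(increments=[{"z": 8, "grip": 0, "x": 31, "y": 7, "roll": 0}, {"z": 8, "grip": 0, "x": 31, "y": 7, "roll": 0}, {"z": 8, "grip": 0, "x": 31, "y": 7, "roll": 0}, {"z": 8, "grip": 0, "x": 31, "y": 7, "roll": 0}])

```text
clock: 8.85
tcp_pos: [-0.4445, 0.4052, 0.3699]
orientation: [0.11, 0.189, 0.964, -0.151]
wrist_force: [-0.1, 0.2, -0.8]
finger_gap: 0.0853
grip_force: 0.0
```

```bash
python3 st.py
```

```text
t 8.85 j [2.228 0.864 1.263 2.337 0.081 2.6  ] p [-0.4445  0.4052  0.3699] r 0.601 az 137.6
lean 21.48 az -65.1 M [[-0.905, 0.398, 0.154], [0.331, 0.883, -0.332], [-0.268, -0.249, -0.931]] gap 0.08528689941977256
```

Request:
servo_tool(increments=[{"z": -24, "grip": 0, "x": 30, "y": 8, "roll": 0}, {"z": -24, "grip": 0, "x": 30, "y": 8, "roll": 0}, {"z": -24, "grip": 0, "x": 30, "y": 8, "roll": 0}, {"z": -24, "grip": 0, "x": 30, "y": 8, "roll": 0}])

```text
clock: 9.18
tcp_pos: [-0.4475, 0.4015, 0.3779]
orientation: [0.097, 0.192, 0.964, -0.155]
wrist_force: [-0.1, -0.3, -0.7]
finger_gap: 0.0853
grip_force: 0.0
```

```bash
python3 st.py
```

```text
t 9.1833 j [2.225 0.852 1.265 2.338 0.103 2.598] p [-0.4475  0.4015  0.3779] r 0.601 az 138.1
lean 21.09 az -69.2 M [[-0.908, 0.4, 0.128], [0.339, 0.878, -0.336], [-0.247, -0.262, -0.933]] gap 0.08529123092730402
```

Request:
servo_tool(increments=[{"z": 34, "grip": 0, "x": 9, "y": 10, "roll": 0}, {"z": 34, "grip": 0, "x": 9, "y": 10, "roll": 0}, {"z": 34, "grip": 0, "x": 9, "y": 10, "roll": 0}, {"z": 34, "grip": 0, "x": 9, "y": 10, "roll": 0}])

```text
clock: 9.52
tcp_pos: [-0.448, 0.4052, 0.2493]
orientation: [0.096, 0.192, 0.965, -0.154]
wrist_force: [-0.6, 0.7, 0.5]
finger_gap: 0.0854
grip_force: 0.0
```

```bash
python3 st.py
```

```text
t 9.5167 j [2.222 0.696 0.636 1.861 0.102 2.596] p [-0.448   0.4052  0.2493] r 0.604 az 137.9
lean 20.9 az -69.3 M [[-0.908, 0.399, 0.126], [0.34, 0.879, -0.334], [-0.244, -0.26, -0.934]] gap 0.08544847491808816
```

Request:
servo_tool(increments=[{"z": -12, "grip": 0, "x": 34, "y": 11, "roll": 0}, {"z": -12, "grip": 0, "x": 34, "y": 11, "roll": 0}, {"z": -12, "grip": 0, "x": 34, "y": 11, "roll": 0}, {"z": -12, "grip": 0, "x": 34, "y": 11, "roll": 0}, {"z": -12, "grip": 0, "x": 34, "y": 11, "roll": 0}])

```text
clock: 9.93
tcp_pos: [-0.4559, 0.4145, 0.298]
orientation: [0.137, 0.189, 0.95, -0.208]
wrist_force: [0.0, -0.5, 2.6]
finger_gap: 0.0856
grip_force: 0.0
```

```bash
python3 st.py
```

```text
t 9.9333 j [2.213 0.987 1.265 2.338 0.122 2.574] p [-0.4559  0.4145  0.298 ] r 0.616 az 137.7
lean 28.82 az -67.9 M [[-0.891, 0.415, 0.182], [0.301, 0.842, -0.447], [-0.338, -0.343, -0.876]] gap 0.08563519934333604
```

The j3/j4 corner always gives an inward lean, set by j2: lean ≈ j2 − 0.497 rad. So I need that corner on the opposite side, at j1 ≈ −0.74 with the TCP above the bowl side. I'll travel back.

Request:
servo_tool(increments=[{"z": 3, "grip": 0, "x": -35, "y": 17, "roll": 0}, {"z": 3, "grip": 0, "x": -35, "y": 17, "roll": 0}, {"z": 3, "grip": 0, "x": -35, "y": 17, "roll": 0}, {"z": 3, "grip": 0, "x": -35, "y": 17, "roll": 0}, {"z": 3, "grip": 0, "x": -35, "y": 17, "roll": 0}])

```text
clock: 10.35
tcp_pos: [-0.2741, 0.4259, 0.3193]
orientation: [0.134, 0.188, 0.951, -0.204]
wrist_force: [-0.2, 0.6, 1.4]
finger_gap: 0.0853
grip_force: 0.0
```

Request:
servo_tool(increments=[{"z": 3, "grip": 0, "x": -35, "y": 17, "roll": 0}, {"z": 3, "grip": 0, "x": -35, "y": 17, "roll": 0}, {"z": 3, "grip": 0, "x": -35, "y": 17, "roll": 0}, {"z": 3, "grip": 0, "x": -35, "y": 17, "roll": 0}, {"z": 3, "grip": 0, "x": -35, "y": 17, "roll": 0}])

```text
clock: 10.77
tcp_pos: [-0.0799, 0.4383, 0.3357]
orientation: [0.134, 0.189, 0.951, -0.204]
wrist_force: [-0.2, 0.9, -0.1]
finger_gap: 0.0856
grip_force: 0.0
```

Request:
servo_tool(increments=[{"z": 3, "grip": 0, "x": -35, "y": 17, "roll": 0}, {"z": 3, "grip": 0, "x": -35, "y": 17, "roll": 0}, {"z": 3, "grip": 0, "x": -35, "y": 17, "roll": 0}, {"z": 3, "grip": 0, "x": -35, "y": 17, "roll": 0}, {"z": 3, "grip": 0, "x": -35, "y": 17, "roll": 0}])

```text
clock: 11.18
tcp_pos: [0.1142, 0.4504, 0.352]
orientation: [0.134, 0.189, 0.951, -0.204]
wrist_force: [0.3, 0.4, 0.1]
finger_gap: 0.0854
grip_force: 0.0
```

```bash
python3 st.py
```

```text
t 11.1833 j [ 1.33   0.449  0.423  1.955 -0.282  1.781] p [0.1142 0.4504 0.352 ] r 0.465 az 75.8
lean 28.27 az -67.8 M [[-0.893, 0.414, 0.179], [0.304, 0.846, -0.439], [-0.333, -0.337, -0.881]] gap 0.08539762641872012
```

Request:
servo_tool(increments=[{"z": 17, "grip": 0, "x": -32, "y": -14, "roll": 0}, {"z": 17, "grip": 0, "x": -32, "y": -14, "roll": 0}, {"z": 17, "grip": 0, "x": -32, "y": -14, "roll": 0}, {"z": 17, "grip": 0, "x": -32, "y": -14, "roll": 0}, {"z": 17, "grip": 0, "x": -32, "y": -14, "roll": 0}])

```text
clock: 11.6
tcp_pos: [0.2422, 0.304, 0.3538]
orientation: [0.135, 0.189, 0.951, -0.204]
wrist_force: [0.7, -0.4, 0.5]
finger_gap: 0.0854
grip_force: 0.0
```

Request:
servo_tool(increments=[{"z": 17, "grip": 0, "x": -32, "y": -14, "roll": 0}, {"z": 17, "grip": 0, "x": -32, "y": -14, "roll": 0}, {"z": 17, "grip": 0, "x": -32, "y": -14, "roll": 0}, {"z": 17, "grip": 0, "x": -32, "y": -14, "roll": 0}, {"z": 17, "grip": 0, "x": -32, "y": -14, "roll": 0}])

```text
clock: 12.02
tcp_pos: [0.3711, 0.1588, 0.3566]
orientation: [0.136, 0.189, 0.951, -0.204]
wrist_force: [1.1, 1.3, -0.8]
finger_gap: 0.0857
grip_force: 0.0
```

Request:
servo_tool(increments=[{"z": 19, "grip": 0, "x": -17, "y": -31, "roll": 0}, {"z": 19, "grip": 0, "x": -17, "y": -31, "roll": 0}, {"z": 19, "grip": 0, "x": -17, "y": -31, "roll": 0}, {"z": 19, "grip": 0, "x": -17, "y": -31, "roll": 0}, {"z": 19, "grip": 0, "x": -17, "y": -31, "roll": 0}])

```text
clock: 12.43
tcp_pos: [0.3987, -0.0398, 0.3541]
orientation: [0.136, 0.188, 0.951, -0.205]
wrist_force: [0.9, -0.4, 0.4]
finger_gap: 0.0856
grip_force: 0.0
```

Request:
servo_tool(increments=[{"z": 19, "grip": 0, "x": -17, "y": -31, "roll": 0}, {"z": 19, "grip": 0, "x": -17, "y": -31, "roll": 0}, {"z": 19, "grip": 0, "x": -17, "y": -31, "roll": 0}, {"z": 19, "grip": 0, "x": -17, "y": -31, "roll": 0}, {"z": 19, "grip": 0, "x": -17, "y": -31, "roll": 0}])

```text
clock: 12.85
tcp_pos: [0.4273, -0.2386, 0.3521]
orientation: [0.136, 0.189, 0.95, -0.206]
wrist_force: [1.1, 0.7, -0.1]
finger_gap: 0.0857
grip_force: 0.0
```

```bash
python3 st.py
```

```text
t 12.85 j [-0.484 -0.171 -0.303  1.043 -0.312 -0.155] p [ 0.4273 -0.2386  0.3521] r 0.489 az -29.2
lean 28.6 az -67.7 M [[-0.891, 0.415, 0.182], [0.303, 0.844, -0.443], [-0.337, -0.34, -0.878]] gap 0.0857170918223589
```

Request:
servo_tool(increments=[{"z": -32, "grip": 0, "x": -19, "y": -16, "roll": 0}, {"z": -32, "grip": 0, "x": -19, "y": -16, "roll": 0}, {"z": -32, "grip": 0, "x": -19, "y": -16, "roll": 0}, {"z": -32, "grip": 0, "x": -19, "y": -16, "roll": 0}, {"z": -32, "grip": 0, "x": -19, "y": -16, "roll": 0}])

```text
clock: 13.27
tcp_pos: [0.4498, -0.2621, 0.5532]
orientation: [0.136, 0.189, 0.951, -0.206]
wrist_force: [0.8, -0.6, 0.1]
finger_gap: 0.0856
grip_force: 0.0
```

```bash
python3 st.py
```

```text
t 13.2667 j [-0.509 -0.022  0.334  1.524 -0.303 -0.179] p [ 0.4498 -0.2621  0.5532] r 0.521 az -30.2
lean 28.56 az -67.8 M [[-0.892, 0.415, 0.181], [0.303, 0.844, -0.443], [-0.336, -0.34, -0.878]] gap 0.08563381592992186
```

Request:
servo_tool(increments=[{"z": -32, "grip": 0, "x": -19, "y": -16, "roll": 0}, {"z": -32, "grip": 0, "x": -19, "y": -16, "roll": 0}, {"z": -32, "grip": 0, "x": -19, "y": -16, "roll": 0}, {"z": -32, "grip": 0, "x": -19, "y": -16, "roll": 0}, {"z": -32, "grip": 0, "x": -19, "y": -16, "roll": 0}])

```text
clock: 13.68
tcp_pos: [0.4644, -0.2823, 0.6955]
orientation: [0.143, 0.187, 0.949, -0.209]
wrist_force: [0.7, -1.0, 2.0]
finger_gap: 0.0854
grip_force: 0.0
```

```bash
python3 st.py
```

```text
t 13.6833 j [-0.533  0.32   1.241  2.066 -0.294 -0.208] p [ 0.4644 -0.2823  0.6955] r 0.543 az -31.3
lean 29.36 az -66.8 M [[-0.889, 0.415, 0.193], [0.295, 0.842, -0.451], [-0.35, -0.343, -0.872]] gap 0.08542051379100159
```

```bash
cat > kin.py <<'E'
import numpy as np
from scipy.optimize import least_squares
D=np.array([[.314,.045,1.304,.5745,.2305],[.505,1.264,2.334,.5144,.5684],[.831,1.263,1.922,.7718,.3652],[.505,.524,1.506,.7015,.311],[-.192,-.378,1.301,.359,.2819],[-.45,-.558,1.378,.239,.272],[-.417,-.196,1.707,.229,.4121],[.16,.293,1.786,.451,.4153],[.757,1.26,2.338,.58,.4312],[.864,1.263,2.337,.601,.37],[.696,.636,1.861,.604,.2493],[.987,1.265,2.338,.616,.298]])
def fk(p,a,b,c):
    r0,h,L2,L3a,L3b,Lt,lat=p; g=a-b; t=g+c
    rp=r0+L2*np.sin(a)+L3a*np.cos(g)+L3b*np.sin(g)+Lt*np.cos(t)
    z=h+L2*np.cos(a)-L3a*np.sin(g)+L3b*np.cos(g)-Lt*np.sin(t)
    return rp,z
def res(p):
    rp,z=fk(p,*D[:,:3].T); return np.r_[np.hypot(rp,p[6])-D[:,3],z-D[:,4]]
s=least_squares(res,[0,.2,.4,.4,0,.2,.078],x_scale=.1)
P=s.x
lim=np.array([[-.86,1.69],[-1.03,1.26],[-2.2,2.34]])
E
python3 - <<'E'
from kin import *
print(P.round(4),np.abs(s.fun).max())
# reachable D: for each lean (deg inward), rp range at z
for lean in (-40,-28,-15,0,5,15,28):
  t=np.pi/2+np.radians(lean)
  a,b=np.meshgrid(np.linspace(*lim[0],300),np.linspace(*lim[1],300)); c=t-a+b; ok=(c<2.34)&(c>-2.2)
  rp,z=fk(P,a,b,c)
  print(lean,[(zz,rp[ok&(abs(z-zz)<.01)].max().round(3) if (ok&(abs(z-zz)<.01)).any() else None) for zz in(.1,.2,.3,.4,.5,.6,.7)])
E
```

```text
[4.000e-04 2.235e-01 5.185e-01 4.102e-01 5.630e-02 4.312e-01 7.800e-02] 0.002590646174369271
-40 [(0.1, np.float64(1.185)), (0.2, np.float64(1.157)), (0.3, np.float64(1.117)), (0.4, np.float64(1.061)), (0.5, np.float64(0.989)), (0.6, np.float64(0.891)), (0.7, np.float64(0.755))]
-28 [(0.1, np.float64(1.098)), (0.2, np.float64(1.064)), (0.3, np.float64(1.017)), (0.4, np.float64(0.953)), (0.5, np.float64(0.868)), (0.6, np.float64(0.753)), (0.7, np.float64(0.582))]
-15 [(0.1, np.float64(0.996)), (0.2, np.float64(0.958)), (0.3, np.float64(0.904)), (0.4, np.float64(0.834)), (0.5, np.float64(0.741)), (0.6, np.float64(0.61)), (0.7, np.float64(0.397))]
0 [(0.1, np.float64(0.879)), (0.2, np.float64(0.84)), (0.3, np.float64(0.784)), (0.4, np.float64(0.712)), (0.5, np.float64(0.612)), (0.6, np.float64(0.469)), (0.7, None)]
5 [(0.1, np.float64(0.843)), (0.2, np.float64(0.802)), (0.3, np.float64(0.747)), (0.4, np.float64(0.674)), (0.5, np.float64(0.576)), (0.6, np.float64(0.401)), (0.7, None)]
15 [(0.1, np.float64(0.773)), (0.2, np.float64(0.735)), (0.3, np.float64(0.68)), (0.4, np.float64(0.61)), (0.5, np.float64(0.5)), (0.6, None), (0.7, None)]
28 [(0.1, np.float64(0.693)), (0.2, np.float64(0.66)), (0.3, np.float64(0.612)), (0.4, np.float64(0.528)), (0.5, np.float64(0.368)), (0.6, None), (0.7, None)]
```

Request:
servo_tool(increments=[{"z": 18, "grip": 0, "x": -34, "y": -10, "roll": 0}, {"z": 18, "grip": 0, "x": -34, "y": -10, "roll": 0}, {"z": 18, "grip": 0, "x": -34, "y": -10, "roll": 0}])

```text
clock: 13.93
tcp_pos: [0.5383, -0.3583, 0.6621]
orientation: [0.157, 0.184, 0.946, -0.216]
wrist_force: [-0.2, -0.5, 0.5]
finger_gap: 0.0854
grip_force: 0.0
```

```bash
python3 st.py; cat > sim.py <<'E'
from kin import *
def J(q,w):
    e=1e-6;f=lambda q:np.r_[fk(P,*q),w*(q[0]-q[1]+q[2])]
    return np.array([(f(q+e*np.eye(3)[i])-f(q))/e for i in range(3)]).T
def row(q,tgt,w,lam,n):
    for _ in range(n):
        err=np.r_[tgt[0]-fk(P,*q)[0],tgt[1]-fk(P,*q)[1],w*(tgt[2]-(q[0]-q[1]+q[2]))]
        j=J(q,w); dq=j.T@np.linalg.solve(j@j.T+lam**2*np.eye(3),err)
        q=np.clip(q+np.clip(dq,-.3,.3),lim[:,0],lim[:,1])
    return q
def pose(q): return np.r_[fk(P,*q),q[0]-q[1]+q[2]]
def start(rp,z,lean):
    t=np.pi/2+np.radians(lean); return least_squares(lambda q:pose(q)-[rp,z,t],[.4,.4,1.6]).x
def run(q,incs,w,lam,n,reset):
    c=pose(q)
    for d in incs:
        c=c+np.r_[d,0]; q2=row(q,c,w,lam,n); dq=np.clip(q2-q,-.15,.15); q=q+dq
        if reset: c=pose(q)
    return np.r_[pose(q)[:2],np.degrees(pose(q)[2])-90]
if __name__=="__main__":
    for w in(.1,.3,1):
     for lam in(.01,.05):
      for n in(1,5,30):
       for reset in(0,1):
        a=run(start(.647,.419,0),[(.041,0)]*5,w,lam,n,reset); b=run(start(.575,.416,5),[(.04,.002)]*5,w,lam,n,reset)
        print(w,lam,n,reset,a.round(3),b.round(3))
    print("obs [.768 .365 -4.7] [.575 .431 15]")
E
python3 sim.py
```

```text
t 13.9333 j [-0.586  0.431  1.263  1.93  -0.273 -0.268] p [ 0.5383 -0.3583  0.6621] r 0.647 az -33.6
lean 30.97 az -65.1 M [[-0.883, 0.416, 0.217], [0.281, 0.839, -0.467], [-0.376, -0.351, -0.857]] gap 0.08544513312259099
0.1 0.01 1 0 [ 0.601  0.11  45.869] [ 0.611  0.197 37.628]
0.1 0.01 1 1 [ 0.601  0.11  45.869] [ 0.612  0.208 36.594]
0.1 0.01 5 0 [ 0.598  0.095 47.315] [ 0.61   0.176 39.554]
0.1 0.01 5 1 [ 0.598  0.095 47.315] [ 0.61   0.176 39.554]
0.1 0.01 30 0 [ 0.61   0.178 39.378] [ 0.611  0.251 32.565]
0.1 0.01 30 1 [ 0.598  0.095 47.315] [ 0.61   0.176 39.554]
0.1 0.05 1 0 [ 0.817  0.355 -9.713] [ 0.754  0.391 -5.49 ]
0.1 0.05 1 1 [  0.841   0.415 -18.082] [  0.765   0.421 -11.256]
0.1 0.05 5 0 [  0.819   0.359 -10.261] [ 0.745  0.377 -2.981]
0.1 0.05 5 1 [ 0.813  0.353 -9.043] [0.724 0.355 2.125]
0.1 0.05 30 0 [  0.819   0.359 -10.299] [ 0.745  0.378 -3.021]
0.1 0.05 30 1 [0.755 0.307 2.636] [ 0.657  0.309 17.334]
0.3 0.01 1 0 [ 0.6    0.103 46.541] [ 0.611  0.19  38.28 ]
0.3 0.01 1 1 [ 0.6    0.103 46.541] [ 0.611  0.198 37.544]
0.3 0.01 5 0 [ 0.638  0.085 38.629] [ 0.61
[... 575 characters left out ...]
02 46.628] [ 0.611  0.189 38.36 ]
1 0.01 1 1 [ 0.6    0.102 46.628] [ 0.611  0.197 37.643]
1 0.01 5 0 [ 0.667  0.225 23.719] [ 0.612  0.226 34.936]
1 0.01 5 1 [ 0.598  0.095 47.315] [ 0.61   0.176 39.554]
1 0.01 30 0 [ 0.602  0.116 45.273] [ 0.612  0.211 36.339]
1 0.01 30 1 [ 0.612  0.23  34.549] [ 0.609  0.278 30.055]
1 0.05 1 0 [ 0.602  0.116 45.294] [ 0.611  0.204 36.937]
1 0.05 1 1 [ 0.608  0.157 41.397] [ 0.611  0.25  32.694]
1 0.05 5 0 [ 0.605  0.13  43.969] [ 0.611  0.201 37.242]
1 0.05 5 1 [ 0.602  0.117 45.146] [ 0.611  0.19  38.325]
1 0.05 30 0 [ 0.607  0.147 42.291] [ 0.611  0.206 36.801]
1 0.05 30 1 [ 0.602  0.117 45.146] [ 0.611  0.189 38.33 ]
obs [.768 .365 -4.7] [.575 .431 15]
```

Request:
servo_tool(increments=[{"z": 19, "grip": 0, "x": -35, "y": -11, "roll": 0}, {"z": 19, "grip": 0, "x": -35, "y": -11, "roll": 0}, {"z": 19, "grip": 0, "x": -35, "y": -11, "roll": 0}, {"z": 19, "grip": 0, "x": -35, "y": -11, "roll": 0}, {"z": 19, "grip": 0, "x": -35, "y": -11, "roll": 0}])

```text
clock: 14.35
tcp_pos: [0.6482, -0.4785, 0.6055]
orientation: [0.195, 0.177, 0.935, -0.237]
wrist_force: [-0.1, -0.8, -0.4]
finger_gap: 0.0857
grip_force: 0.0
```

```bash
python3 st.py
```

```text
t 14.35 j [-0.645  0.584  1.264  1.671 -0.243 -0.344] p [ 0.6482 -0.4785  0.6055] r 0.806 az -36.4
lean 35.72 az -61.3 M [[-0.861, 0.424, 0.28], [0.239, 0.825, -0.512], [-0.448, -0.374, -0.812]] gap 0.0857245804437852
```

Outward pumping works cleanly as long as the lean isn't already inward. I'll go back to azimuth ~127°, push up to cancel the lean, and then pump outward there.

Request:
servo_tool(increments=[{"z": -15, "grip": 0, "x": 25, "y": 27, "roll": 0}, {"z": -15, "grip": 0, "x": 25, "y": 27, "roll": 0}, {"z": -15, "grip": 0, "x": 25, "y": 27, "roll": 0}, {"z": -15, "grip": 0, "x": 25, "y": 27, "roll": 0}, {"z": -15, "grip": 0, "x": 25, "y": 27, "roll": 0}])

```text
clock: 14.77
tcp_pos: [0.5856, -0.3194, 0.5685]
orientation: [0.194, 0.177, 0.935, -0.237]
wrist_force: [0.0, 0.5, 1.3]
finger_gap: 0.0855
grip_force: 0.0
```

Request:
servo_tool(increments=[{"z": -15, "grip": 0, "x": 25, "y": 27, "roll": 0}, {"z": -15, "grip": 0, "x": 25, "y": 27, "roll": 0}, {"z": -15, "grip": 0, "x": 25, "y": 27, "roll": 0}, {"z": -15, "grip": 0, "x": 25, "y": 27, "roll": 0}, {"z": -15, "grip": 0, "x": 25, "y": 27, "roll": 0}])

```text
clock: 15.18
tcp_pos: [0.5136, -0.1397, 0.5241]
orientation: [0.195, 0.178, 0.935, -0.236]
wrist_force: [-0.1, 0.5, -0.1]
finger_gap: 0.0852
grip_force: 0.0
```

Request:
servo_tool(increments=[{"z": -15, "grip": 0, "x": 25, "y": 27, "roll": 0}, {"z": -15, "grip": 0, "x": 25, "y": 27, "roll": 0}, {"z": -15, "grip": 0, "x": 25, "y": 27, "roll": 0}, {"z": -15, "grip": 0, "x": 25, "y": 27, "roll": 0}, {"z": -15, "grip": 0, "x": 25, "y": 27, "roll": 0}])

```text
clock: 15.6
tcp_pos: [0.4423, 0.0396, 0.4789]
orientation: [0.195, 0.178, 0.935, -0.236]
wrist_force: [0.6, 0.8, -0.9]
finger_gap: 0.0856
grip_force: 0.0
```

```bash
python3 st.py
```

```text
t 15.6 j [ 0.296 -0.039  0.097  1.56  -0.606  0.625] p [0.4423 0.0396 0.4789] r 0.444 az 5.1
lean 35.63 az -61.1 M [[-0.861, 0.425, 0.281], [0.241, 0.826, -0.51], [-0.449, -0.371, -0.813]] gap 0.08561347411541893
```

Request:
servo_tool(increments=[{"z": -21, "grip": 0, "x": 30, "y": 17, "roll": 0}, {"z": -21, "grip": 0, "x": 30, "y": 17, "roll": 0}, {"z": -21, "grip": 0, "x": 30, "y": 17, "roll": 0}, {"z": -21, "grip": 0, "x": 30, "y": 17, "roll": 0}, {"z": -21, "grip": 0, "x": 30, "y": 17, "roll": 0}])

```text
clock: 16.02
tcp_pos: [0.3196, 0.1989, 0.4655]
orientation: [0.194, 0.178, 0.936, -0.235]
wrist_force: [1.6, 0.2, 0.4]
finger_gap: 0.0855
grip_force: 0.0
```

Request:
servo_tool(increments=[{"z": -21, "grip": 0, "x": 30, "y": 17, "roll": 0}, {"z": -21, "grip": 0, "x": 30, "y": 17, "roll": 0}, {"z": -21, "grip": 0, "x": 30, "y": 17, "roll": 0}, {"z": -21, "grip": 0, "x": 30, "y": 17, "roll": 0}, {"z": -21, "grip": 0, "x": 30, "y": 17, "roll": 0}])

```text
clock: 16.43
tcp_pos: [0.197, 0.3588, 0.452]
orientation: [0.194, 0.177, 0.936, -0.235]
wrist_force: [0.6, 0.3, 0.9]
finger_gap: 0.0855
grip_force: 0.0
```

```bash
python3 st.py
```

```text
t 16.4333 j [ 1.2    0.347  0.464  2.118 -0.461  1.677] p [0.197  0.3588 0.452 ] r 0.409 az 61.2
lean 35.47 az -61.2 M [[-0.862, 0.423, 0.279], [0.241, 0.827, -0.509], [-0.446, -0.371, -0.814]] gap 0.08550098979465018
```

Request:
servo_tool(increments=[{"z": -4, "grip": 0, "x": 39, "y": -13, "roll": 0}, {"z": -4, "grip": 0, "x": 39, "y": -13, "roll": 0}, {"z": -4, "grip": 0, "x": 39, "y": -13, "roll": 0}, {"z": -4, "grip": 0, "x": 39, "y": -13, "roll": 0}, {"z": -4, "grip": 0, "x": 39, "y": -13, "roll": 0}])

```text
clock: 16.85
tcp_pos: [-0.0043, 0.3608, 0.4051]
orientation: [0.193, 0.177, 0.936, -0.235]
wrist_force: [0.8, 0.4, 0.3]
finger_gap: 0.0851
grip_force: 0.0
```

Request:
servo_tool(increments=[{"z": -4, "grip": 0, "x": 39, "y": -13, "roll": 0}, {"z": -4, "grip": 0, "x": 39, "y": -13, "roll": 0}, {"z": -4, "grip": 0, "x": 39, "y": -13, "roll": 0}, {"z": -4, "grip": 0, "x": 39, "y": -13, "roll": 0}, {"z": -4, "grip": 0, "x": 39, "y": -13, "roll": 0}])

```text
clock: 17.27
tcp_pos: [-0.2055, 0.3641, 0.359]
orientation: [0.193, 0.177, 0.936, -0.235]
wrist_force: [1.2, -0.6, 0.2]
finger_gap: 0.0851
grip_force: 0.0
```

```bash
python3 st.py
```

```text
t 17.2667 j [ 1.945  0.516  0.463  2.133 -0.072  2.342] p [-0.2055  0.3641  0.359 ] r 0.418 az 119.4
lean 35.4 az -61.4 M [[-0.863, 0.422, 0.277], [0.241, 0.827, -0.509], [-0.444, -0.372, -0.815]] gap 0.08506670460705065
```

Request:
servo_tool(increments=[{"z": -31, "grip": 0, "x": -17, "y": -14, "roll": 0}, {"z": -31, "grip": 0, "x": -17, "y": -14, "roll": 0}, {"z": -31, "grip": 0, "x": -17, "y": -14, "roll": 0}, {"z": -31, "grip": 0, "x": -17, "y": -14, "roll": 0}, {"z": -31, "grip": 0, "x": -17, "y": -14, "roll": 0}])

```text
clock: 17.68
tcp_pos: [-0.1806, 0.3306, 0.4722]
orientation: [0.177, 0.178, 0.945, -0.211]
wrist_force: [0.8, 0.2, 0.1]
finger_gap: 0.0852
grip_force: 0.0
```

```bash
python3 st.py
```

```text
t 17.6833 j [ 1.924  0.427  0.642  2.337 -0.083  2.319] p [-0.1806  0.3306  0.4722] r 0.377 az 118.6
lean 31.95 az -60.8 M [[-0.874, 0.41, 0.258], [0.261, 0.848, -0.462], [-0.409, -0.336, -0.849]] gap 0.08515704534923668
```

Request:
servo_tool(increments=[{"z": -34, "grip": 0, "x": -16, "y": -13, "roll": 0}, {"z": -34, "grip": 0, "x": -16, "y": -13, "roll": 0}, {"z": -34, "grip": 0, "x": -16, "y": -13, "roll": 0}, {"z": -34, "grip": 0, "x": -16, "y": -13, "roll": 0}, {"z": -34, "grip": 0, "x": -16, "y": -13, "roll": 0}])

```text
clock: 18.1
tcp_pos: [-0.1464, 0.2839, 0.5201]
orientation: [0.15, 0.178, 0.958, -0.168]
wrist_force: [0.2, -0.6, 0.6]
finger_gap: 0.0851
grip_force: 0.0
```

Request:
servo_tool(increments=[{"z": -36, "grip": 0, "x": -14, "y": -12, "roll": 0}, {"z": -36, "grip": 0, "x": -14, "y": -12, "roll": 0}, {"z": -36, "grip": 0, "x": -14, "y": -12, "roll": 0}, {"z": -36, "grip": 0, "x": -14, "y": -12, "roll": 0}, {"z": -36, "grip": 0, "x": -14, "y": -12, "roll": 0}])

```text
clock: 18.52
tcp_pos: [-0.1198, 0.2484, 0.5557]
orientation: [0.124, 0.178, 0.969, -0.121]
wrist_force: [-0.6, -0.2, 0.4]
finger_gap: 0.0859
grip_force: 0.0
```

```bash
python3 st.py
```

```text
t 18.5167 j [ 1.852  0.129  0.565  2.337 -0.113  2.233] p [-0.1198  0.2484  0.5557] r 0.276 az 115.7
lean 19.97 az -54.7 M [[-0.906, 0.374, 0.197], [0.314, 0.908, -0.279], [-0.283, -0.19, -0.94]] gap 0.08591483699137595
```

Request:
servo_tool(increments=[{"z": -39, "grip": 0, "x": 4, "y": 5, "roll": 0}, {"z": -39, "grip": 0, "x": 4, "y": 5, "roll": 0}, {"z": -39, "grip": 0, "x": 4, "y": 5, "roll": 0}, {"z": -39, "grip": 0, "x": 4, "y": 5, "roll": 0}, {"z": -39, "grip": 0, "x": 4, "y": 5, "roll": 0}])

```text
clock: 18.93
tcp_pos: [-0.1406, 0.3048, 0.5725]
orientation: [0.099, 0.176, 0.977, -0.072]
wrist_force: [0.4, 0.7, -0.3]
finger_gap: 0.0854
grip_force: 0.0
```

Request:
servo_tool(increments=[{"z": -39, "grip": 0, "x": 4, "y": 5, "roll": 0}, {"z": -39, "grip": 0, "x": 4, "y": 5, "roll": 0}, {"z": -39, "grip": 0, "x": 4, "y": 5, "roll": 0}, {"z": -39, "grip": 0, "x": 4, "y": 5, "roll": 0}, {"z": -39, "grip": 0, "x": 4, "y": 5, "roll": 0}])

```text
clock: 19.35
tcp_pos: [-0.1529, 0.3328, 0.5979]
orientation: [0.071, 0.174, 0.982, -0.02]
wrist_force: [0.2, 0.2, -0.6]
finger_gap: 0.0856
grip_force: 0.0
```

```bash
python3 st.py
```

```text
t 19.35 j [ 1.871  0.233  0.899  2.337 -0.108  2.226] p [-0.1529  0.3328  0.5979] r 0.366 az 114.7
lean 8.42 az -25.4 M [[-0.93, 0.344, 0.132], [0.338, 0.939, -0.063], [-0.146, -0.014, -0.989]] gap 0.08555980392797774
```

Request:
servo_tool(increments=[{"z": 0, "grip": 0, "x": 25, "y": -29, "roll": 0}, {"z": 0, "grip": 0, "x": 25, "y": -29, "roll": 0}, {"z": 0, "grip": 0, "x": 25, "y": -29, "roll": 0}, {"z": 0, "grip": 0, "x": 25, "y": -29, "roll": 0}, {"z": 0, "grip": 0, "x": 25, "y": -29, "roll": 0}])

```text
clock: 19.77
tcp_pos: [-0.3189, 0.2373, 0.5787]
orientation: [0.069, 0.174, 0.982, -0.019]
wrist_force: [-1.3, 1.0, 0.8]
finger_gap: 0.0853
grip_force: 0.0
```

```bash
python3 st.py
```

```text
t 19.7667 j [ 2.338  0.301  0.933  2.338 -0.05   2.692] p [-0.3189  0.2373  0.5787] r 0.398 az 143.4
lean 8.26 az -25.7 M [[-0.93, 0.344, 0.129], [0.339, 0.939, -0.062], [-0.143, -0.014, -0.99]] gap 0.08528443921496844
```

Request:
servo_tool(increments=[{"z": -38, "grip": 0, "x": 13, "y": 5, "roll": 0}, {"z": -38, "grip": 0, "x": 13, "y": 5, "roll": 0}, {"z": -38, "grip": 0, "x": 13, "y": 5, "roll": 0}, {"z": -38, "grip": 0, "x": 13, "y": 5, "roll": 0}, {"z": -38, "grip": 0, "x": 13, "y": 5, "roll": 0}])

```text
clock: 20.18
tcp_pos: [-0.3436, 0.262, 0.604]
orientation: [0.017, 0.172, 0.985, 0.016]
wrist_force: [-0.5, -0.5, -0.3]
finger_gap: 0.0855
grip_force: 0.0
```

```bash
python3 st.py
```

```text
t 20.1833 j [ 2.336  0.338  1.096  2.338 -0.046  2.683] p [-0.3436  0.262   0.604 ] r 0.432 az 142.7
lean 2.67 az 32.7 M [[-0.94, 0.339, 0.039], [0.34, 0.94, 0.025], [-0.028, 0.037, -0.999]] gap 0.08550695949579624
```

Request:
servo_tool(increments=[{"z": -30, "grip": 0, "x": 25, "y": 0, "roll": 0}, {"z": -30, "grip": 0, "x": 25, "y": 0, "roll": 0}, {"z": -30, "grip": 0, "x": 25, "y": 0, "roll": 0}, {"z": -30, "grip": 0, "x": 25, "y": 0, "roll": 0}, {"z": -30, "grip": 0, "x": 25, "y": 0, "roll": 0}])

```text
clock: 20.6
tcp_pos: [-0.4019, 0.2601, 0.6127]
orientation: [-0.024, 0.171, 0.984, 0.039]
wrist_force: [-1.3, 0.2, 0.1]
finger_gap: 0.0855
grip_force: 0.0
```

```bash
python3 st.py
```

```text
t 20.6 j [ 2.426  0.414  1.262  2.337 -0.042  2.768] p [-0.4019  0.2601  0.6127] r 0.479 az 147.1
lean 5.25 az 112.0 M [[-0.94, 0.339, -0.034], [0.335, 0.938, 0.085], [0.061, 0.068, -0.996]] gap 0.08547291337229405
```

Request:
servo_tool(increments=[{"z": -10, "grip": 0, "x": 38, "y": 6, "roll": 0}, {"z": -10, "grip": 0, "x": 38, "y": 6, "roll": 0}, {"z": -10, "grip": 0, "x": 38, "y": 6, "roll": 0}, {"z": -10, "grip": 0, "x": 38, "y": 6, "roll": 0}, {"z": -10, "grip": 0, "x": 38, "y": 6, "roll": 0}])

```text
clock: 21.02
tcp_pos: [-0.4274, 0.2595, 0.5849]
orientation: [-0.004, 0.172, 0.985, 0.018]
wrist_force: [0.8, 0.0, 0.2]
finger_gap: 0.0853
grip_force: 0.0
```

```bash
python3 st.py
```

```text
t 21.0167 j [ 2.452  0.472  1.264  2.338 -0.027  2.797] p [-0.4274  0.2595  0.5849] r 0.5 az 148.7
lean 2.1 az 92.4 M [[-0.941, 0.338, -0.002], [0.338, 0.94, 0.037], [0.014, 0.034, -0.999]] gap 0.08529664053412823
```

Request:
servo_tool(increments=[{"z": 30, "grip": 0, "x": 27, "y": 6, "roll": 0}, {"z": 30, "grip": 0, "x": 27, "y": 6, "roll": 0}, {"z": 30, "grip": 0, "x": 27, "y": 6, "roll": 0}, {"z": 30, "grip": 0, "x": 27, "y": 6, "roll": 0}, {"z": 30, "grip": 0, "x": 27, "y": 6, "roll": 0}])

```text
clock: 21.43
tcp_pos: [-0.5449, 0.3392, 0.4366]
orientation: [-0.004, 0.172, 0.985, 0.018]
wrist_force: [0.5, 0.4, -0.4]
finger_gap: 0.0855
grip_force: 0.0
```

Request:
servo_tool(increments=[{"z": 0, "grip": 0, "x": 39, "y": 12, "roll": 0}, {"z": 0, "grip": 0, "x": 39, "y": 12, "roll": 0}, {"z": 0, "grip": 0, "x": 39, "y": 12, "roll": 0}, {"z": 0, "grip": 0, "x": 39, "y": 12, "roll": 0}])

```text
clock: 21.77
tcp_pos: [-0.6221, 0.4027, 0.3972]
orientation: [-0.026, 0.171, 0.985, 0.028]
wrist_force: [-0.7, 0.6, 0.1]
finger_gap: 0.0855
grip_force: 0.0
```

```bash
python3 st.py
```

```text
t 21.7667 j [ 2.469  0.786  1.261  1.973 -0.024  2.812] p [-0.6221  0.4027  0.3972] r 0.741 az 147.1
lean 4.41 az 123.2 M [[-0.94, 0.338, -0.042], [0.335, 0.94, 0.064], [0.061, 0.046, -0.997]] gap 0.08549706510702627
```

Request:
servo_tool(increments=[{"z": -28, "grip": 0, "x": 29, "y": 7, "roll": 0}, {"z": -28, "grip": 0, "x": 29, "y": 7, "roll": 0}, {"z": -28, "grip": 0, "x": 29, "y": 7, "roll": 0}, {"z": -28, "grip": 0, "x": 29, "y": 7, "roll": 0}, {"z": -28, "grip": 0, "x": 29, "y": 7, "roll": 0}])

```text
clock: 22.18
tcp_pos: [-0.6394, 0.4108, 0.4648]
orientation: [-0.1, 0.169, 0.979, 0.063]
wrist_force: [0.7, 0.2, -0.1]
finger_gap: 0.0857
grip_force: 0.0
```

```bash
python3 st.py
```

```text
t 22.1833 j [ 2.471  0.704  1.265  1.895 -0.016  2.811] p [-0.6394  0.4108  0.4648] r 0.76 az 147.3
lean 13.6 az 137.8 M [[-0.923, 0.343, -0.174], [0.317, 0.935, 0.158], [0.217, 0.09, -0.972]] gap 0.08567373790533236
```

Request:
servo_tool(increments=[{"z": -21, "grip": 0, "x": 31, "y": 13, "roll": 0}, {"z": -21, "grip": 0, "x": 31, "y": 13, "roll": 0}, {"z": -21, "grip": 0, "x": 31, "y": 13, "roll": 0}, {"z": -21, "grip": 0, "x": 31, "y": 13, "roll": 0}, {"z": -21, "grip": 0, "x": 31, "y": 13, "roll": 0}])

```text
clock: 22.6
tcp_pos: [-0.6557, 0.4496, 0.5082]
orientation: [-0.163, 0.166, 0.968, 0.095]
wrist_force: [-0.5, 0.2, -0.5]
finger_gap: 0.0856
grip_force: 0.0
```

Request:
servo_tool(increments=[{"z": -21, "grip": 0, "x": 31, "y": 13, "roll": 0}, {"z": -21, "grip": 0, "x": 31, "y": 13, "roll": 0}, {"z": -21, "grip": 0, "x": 31, "y": 13, "roll": 0}])

```text
clock: 22.85
tcp_pos: [-0.6604, 0.4658, 0.5444]
orientation: [-0.202, 0.164, 0.959, 0.115]
wrist_force: [-0.3, -0.2, -0.2]
finger_gap: 0.0856
grip_force: 0.0
```

```bash
python3 st.py
```

```text
t 22.85 j [2.423 0.633 1.264 1.733 0.014 2.766] p [-0.6604  0.4658  0.5444] r 0.808 az 144.8
lean 26.86 az 140.6 M [[-0.865, 0.361, -0.349], [0.268, 0.92, 0.287], [0.425, 0.154, -0.892]] gap 0.08559127745923406
```

Request:
servo_tool(increments=[{"z": -6, "grip": 0, "x": -38, "y": 11, "roll": 0}, {"z": -6, "grip": 0, "x": -38, "y": 11, "roll": 0}, {"z": -6, "grip": 0, "x": -38, "y": 11, "roll": 0}, {"z": -6, "grip": 0, "x": -38, "y": 11, "roll": 0}, {"z": -6, "grip": 0, "x": -38, "y": 11, "roll": 0}])

```text
clock: 23.27
tcp_pos: [-0.4965, 0.4594, 0.5094]
orientation: [-0.201, 0.164, 0.959, 0.115]
wrist_force: [-0.3, 0.6, 1.0]
finger_gap: 0.0854
grip_force: 0.0
```

Request:
servo_tool(increments=[{"z": -6, "grip": 0, "x": -38, "y": 11, "roll": 0}, {"z": -6, "grip": 0, "x": -38, "y": 11, "roll": 0}, {"z": -6, "grip": 0, "x": -38, "y": 11, "roll": 0}, {"z": -6, "grip": 0, "x": -38, "y": 11, "roll": 0}, {"z": -6, "grip": 0, "x": -38, "y": 11, "roll": 0}])

```text
clock: 23.68
tcp_pos: [-0.3018, 0.4504, 0.465]
orientation: [-0.201, 0.164, 0.959, 0.116]
wrist_force: [0.2, 1.4, 0.1]
finger_gap: 0.0854
grip_force: 0.0
```

Request:
servo_tool(increments=[{"z": -6, "grip": 0, "x": -38, "y": 11, "roll": 0}, {"z": -6, "grip": 0, "x": -38, "y": 11, "roll": 0}, {"z": -6, "grip": 0, "x": -38, "y": 11, "roll": 0}, {"z": -6, "grip": 0, "x": -38, "y": 11, "roll": 0}, {"z": -6, "grip": 0, "x": -38, "y": 11, "roll": 0}])

```text
clock: 24.1
tcp_pos: [-0.1071, 0.4415, 0.4201]
orientation: [-0.201, 0.163, 0.959, 0.116]
wrist_force: [-0.3, 1.4, 0.6]
finger_gap: 0.0853
grip_force: 0.0
```

```bash
cat > go.py <<'E'
import sys
from h import *
from scipy.spatial.transform import Rotation as Ro
def M():
    s=env.get_state();w,x,y,z=s["orientation"];return Ro.from_quat([x,y,z,w]).as_matrix(),s["tcp_pos"]
if __name__=="__main__":
    m,p=M(); t=np.array([float(a) for a in sys.argv[1:4]]); d=1000*m.T@(t-p); n=np.linalg.norm(d)
    k=int(sys.argv[4]) if len(sys.argv)>4 else int(np.ceil(n/40)); print("rows",k,(d/k).round(1))
E
python3 st.py; python3 go.py .57 .275 .22
```

```text
t 24.1 j [ 1.352 -0.177 -0.114  1.406  0.413  1.737] p [-0.1071  0.4415  0.4201] r 0.454 az 103.6
lean 26.83 az 140.2 M [[-0.866, 0.36, -0.347], [0.267, 0.919, 0.289], [0.423, 0.158, -0.892]] gap 0.08527886515401736
rows 19 [-37.7   3.1  -5.5]
```

Request:
servo_tool(increments=[{"z": -6, "grip": 0, "x": -38, "y": 3, "roll": 0}, {"z": -6, "grip": 0, "x": -38, "y": 3, "roll": 0}, {"z": -6, "grip": 0, "x": -38, "y": 3, "roll": 0}, {"z": -6, "grip": 0, "x": -38, "y": 3, "roll": 0}, {"z": -6, "grip": 0, "x": -38, "y": 3, "roll": 0}])

```text
clock: 24.52
tcp_pos: [0.0735, 0.3955, 0.3686]
orientation: [-0.2, 0.164, 0.959, 0.116]
wrist_force: [0.4, 0.9, -0.2]
finger_gap: 0.0854
grip_force: 0.0
```

Request:
servo_tool(increments=[{"z": -6, "grip": 0, "x": -38, "y": 3, "roll": 0}, {"z": -6, "grip": 0, "x": -38, "y": 3, "roll": 0}, {"z": -6, "grip": 0, "x": -38, "y": 3, "roll": 0}, {"z": -6, "grip": 0, "x": -38, "y": 3, "roll": 0}, {"z": -6, "grip": 0, "x": -38, "y": 3, "roll": 0}])

```text
clock: 24.93
tcp_pos: [0.2543, 0.3495, 0.3171]
orientation: [-0.2, 0.164, 0.959, 0.116]
wrist_force: [-0.2, 1.1, -0.0]
finger_gap: 0.0856
grip_force: 0.0
```

Request:
servo_tool(increments=[{"z": -6, "grip": 0, "x": -38, "y": 3, "roll": 0}, {"z": -6, "grip": 0, "x": -38, "y": 3, "roll": 0}, {"z": -6, "grip": 0, "x": -38, "y": 3, "roll": 0}, {"z": -6, "grip": 0, "x": -38, "y": 3, "roll": 0}, {"z": -6, "grip": 0, "x": -38, "y": 3, "roll": 0}])

```text
clock: 25.35
tcp_pos: [0.4346, 0.3036, 0.2657]
orientation: [-0.199, 0.164, 0.959, 0.115]
wrist_force: [-0.2, 0.7, 0.4]
finger_gap: 0.0858
grip_force: 0.0
```

Request:
servo_tool(increments=[{"z": -5, "grip": 0, "x": -25, "y": 0, "roll": 5.5}, {"z": -5, "grip": 0, "x": -25, "y": 0, "roll": 5.5}, {"z": -5, "grip": 0, "x": -25, "y": 0, "roll": 5.5}, {"z": -5, "grip": 0, "x": -25, "y": 0, "roll": 5.5}])

```text
clock: 25.68
tcp_pos: [0.5211, 0.2586, 0.2397]
orientation: [-0.218, 0.346, 0.909, 0.074]
wrist_force: [-0.6, 0.8, 0.0]
finger_gap: 0.0853
grip_force: 0.0
```

```bash
python3 st.py; python3 go.py .57 .275 .13; python3 - <<'E'
from h import *
from go import M
im=snap("scene","g1",(220,120,420,270),4)
m,p=M(); y=m[:,1]; print("y az",np.degrees(np.arctan2(y[1],y[0])),"y el",np.degrees(np.arcsin(y[2])))
# refine caddy axis from tan cubes in first top pic on roof plane
T=np.load("top0.npy");h=cv2.cvtColor(T,cv2.COLOR_RGB2HSV)
k=((h[...,0]>8)&(h[...,0]<28)&(h[...,1]>70)).astype(np.uint8);k[:150]=0;k[222:]=0;k[:,:148]=0;k[:,220:]=0
v,u=np.nonzero(k);Q=np.array([onz("top",a,b,.055)[:2] for a,b in zip(u,v)])
c=Q.mean(0);e=np.linalg.svd(Q-c)[2][0];e*=-np.sign(e[0]);q=(Q-c)@e
print("slot centre",c,"mouth az",np.degrees(np.arctan2(e[1],e[0])),"span",q.min(),q.max(),len(u))
E
```

```text
t 25.6833 j [0.146 0.561 0.351 1.685 0.34  0.817] p [0.5211 0.2586 0.2397] r 0.582 az 26.4
lean 26.63 az 140.4 M [[-0.665, 0.662, -0.345], [0.597, 0.749, 0.286], [0.448, -0.016, -0.894]] gap 0.08531152255804124
rows 4 [-18.   11.6  21.5]
y az 48.14517201255739 y el -1.1169691946894817
slot centre [0.52733338 0.31124712] mouth az 137.04715612420736 span -0.07508535207797025 0.07354602405760703 310
```

View pics/g1.png

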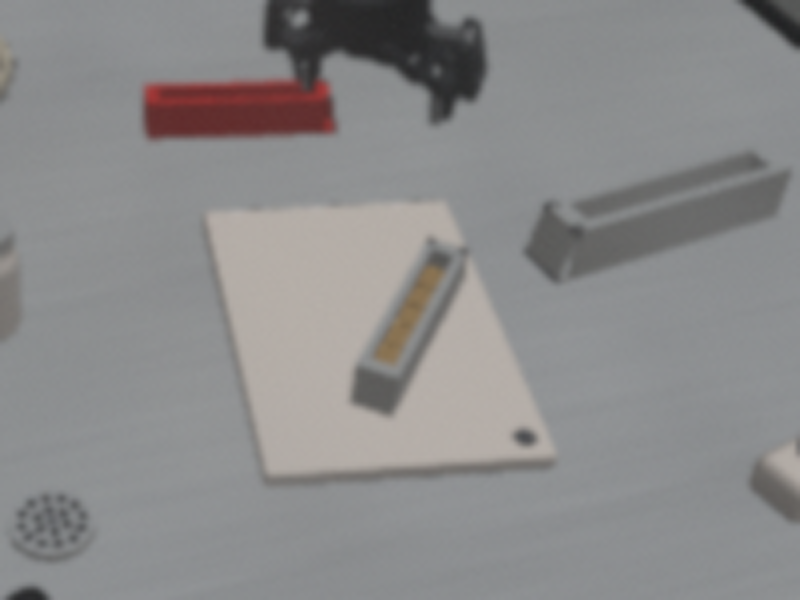

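The scene crop shows the caddy untouched on the board (crop px 400,330), with the mouth ears at the far end (445,245) and the gripper up near (370,60) above the red decoy. The axis measures azimuth 137.0° and tool y is perpendicular to it within 1°.

```bash
python3 go.py .5485 .2934 .1154; python3 - <<'E'
from go import *
m,p=M(); print(1000*m.T@(np.array([.514,.322,.026])-np.array([.5485,.2934,.1154])))
E
```

```text
rows 4 [-11.9  11.7  27.8]
[9.89218259e-02 2.54414078e-02 1.00002798e+02]
```

Request:
servo_tool(increments=[{"z": 28, "grip": 0, "x": -12, "y": 11.7, "roll": 0}, {"z": 28, "grip": 0, "x": -12, "y": 11.7, "roll": 0}, {"z": 28, "grip": 0, "x": -12, "y": 11.7, "roll": 0}, {"z": 28, "grip": 0, "x": -12, "y": 11.7, "roll": 0}])

```text
clock: 26.07
tcp_pos: [0.5443, 0.298, 0.117]
orientation: [-0.218, 0.344, 0.91, 0.075]
wrist_force: [1.1, -0.4, -0.1]
finger_gap: 0.0854
grip_force: 0.0
```

Request:
servo_tool(increments=[{"z": 33, "grip": 0, "x": 0, "y": 0, "roll": 0}, {"z": 33, "grip": 0, "x": 0, "y": 0, "roll": 0}, {"z": 0, "grip": 0, "x": 0, "y": 0, "roll": 0}])

```text
clock: 26.32
tcp_pos: [0.5149, 0.3169, 0.0533]
orientation: [-0.223, 0.344, 0.91, 0.071]
wrist_force: [-0.6, -0.4, 0.6]
finger_gap: 0.0849
grip_force: 0.0
```

```bash
python3 st.py; python3 go.py .514 .322 .026; python3 - <<'E'
from h import *
im=snap("scene","g2",(270,140,370,220),7)
E
```

```text
t 26.3167 j [0.236 0.687 0.103 1.291 0.366 0.902] p [0.5149 0.3169 0.0533] r 0.605 az 31.6
lean 27.05 az 141.6 M [[-0.665, 0.657, -0.356], [0.593, 0.754, 0.283], [0.454, -0.023, -0.891]] gap 0.08494563074804334
rows 1 [-8.7  3.9 26.1]
```

View pics/g2.png

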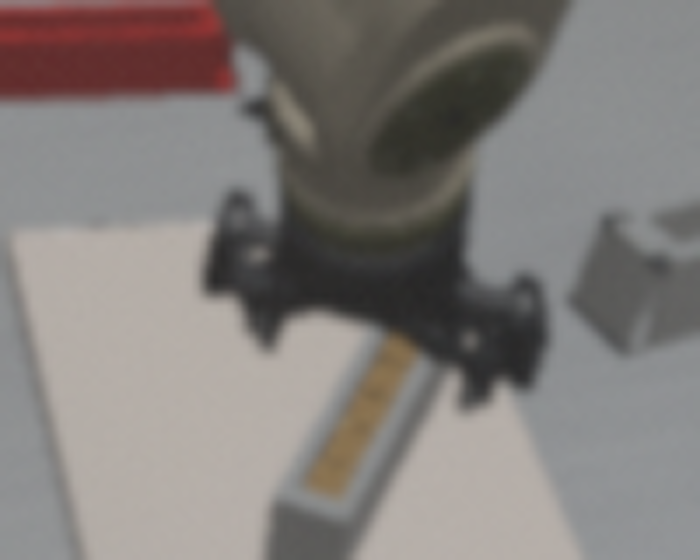

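The crop shows the open fingers straddling the caddy, left finger at (265,330) and right at (475,390), with the slot between them. Lower and close.

Request:
servo_tool(increments=[{"z": 13, "grip": 0, "x": -2, "y": 1.8, "roll": 0}, {"z": 13, "grip": 0, "x": -2, "y": 1.7, "roll": 0}, {"z": 0, "grip": 0, "x": 0, "y": 0, "roll": 0}])

```text
clock: 26.62
tcp_pos: [0.517, 0.3243, 0.0342]
orientation: [-0.218, 0.344, 0.91, 0.074]
wrist_force: [-0.6, -0.5, -0.3]
finger_gap: 0.0852
grip_force: 0.0
```

```bash
python3 st.py
```

```text
t 26.6167 j [0.246 0.701 0.082 1.241 0.37  0.914] p [0.517  0.3243 0.0342] r 0.61 az 32.1
lean 26.66 az 140.5 M [[-0.668, 0.659, -0.346], [0.594, 0.752, 0.286], [0.448, -0.014, -0.894]] gap 0.08516300032847285
```

Request:
servo_tool(increments=[{"z": 0, "grip": 1, "x": 0, "y": 0, "roll": 0}, {"z": 0, "grip": 1, "x": 0, "y": 0, "roll": 0}, {"z": 0, "grip": 1, "x": 0, "y": 0, "roll": 0}, {"z": 0, "grip": 1, "x": 0, "y": 0, "roll": 0}, {"z": 0, "grip": 1, "x": 0, "y": 0, "roll": 0}], grip_force=60)

```text
clock: 27.03
tcp_pos: [0.5171, 0.3239, 0.0351]
orientation: [-0.218, 0.344, 0.91, 0.074]
wrist_force: [-0.8, -2.1, 5.3]
finger_gap: 0.0332
grip_force: 59.6
```

Request:
servo_tool(increments=[{"z": 0, "grip": 1, "x": 0, "y": 0, "roll": 0}, {"z": 0, "grip": 1, "x": 0, "y": 0, "roll": 0}, {"z": 0, "grip": 1, "x": 0, "y": 0, "roll": 0}])

```text
clock: 27.28
tcp_pos: [0.5171, 0.3239, 0.0351]
orientation: [-0.218, 0.344, 0.91, 0.075]
wrist_force: [-0.5, -2.4, 5.5]
finger_gap: 0.0333
grip_force: 59.8
```

```bash
python3 st.py
```

```text
t 27.2833 j [0.246 0.7   0.082 1.242 0.37  0.915] p [0.5171 0.3239 0.0351] r 0.61 az 32.1
lean 26.64 az 140.4 M [[-0.668, 0.659, -0.346], [0.594, 0.752, 0.286], [0.448, -0.015, -0.894]] gap 0.033301209032541516
```

Request:
servo_tool(increments=[{"z": 0, "grip": 0.4, "x": 0, "y": 0, "roll": 0}, {"z": 0, "grip": 0.4, "x": 0, "y": 0, "roll": 0}, {"z": 4, "grip": 0.4, "x": 0, "y": 0, "roll": 0}, {"z": 4, "grip": 0.4, "x": 0, "y": 0, "roll": 0}, {"z": 0, "grip": 0.4, "x": 0, "y": 0, "roll": 0}])

```text
clock: 27.7
tcp_pos: [0.5123, 0.3266, 0.0254]
orientation: [-0.22, 0.344, 0.91, 0.073]
wrist_force: [-0.7, 0.7, -0.2]
finger_gap: 0.0511
grip_force: 0.0
```

Request:
servo_tool(increments=[{"z": 0, "grip": 1, "x": 0, "y": 0, "roll": 0}, {"z": 0, "grip": 1, "x": 0, "y": 0, "roll": 0}, {"z": 0, "grip": 1, "x": 0, "y": 0, "roll": 0}, {"z": 0, "grip": 1, "x": 0, "y": 0, "roll": 0}], grip_force=70)

```text
clock: 28.03
tcp_pos: [0.5136, 0.3264, 0.0265]
orientation: [-0.219, 0.344, 0.91, 0.074]
wrist_force: [0.6, -1.9, -0.5]
finger_gap: 0.0333
grip_force: 69.8
```

```bash
python3 st.py
```

```text
t 28.0333 j [0.251 0.705 0.068 1.223 0.371 0.919] p [0.5136 0.3264 0.0265] r 0.609 az 32.4
lean 26.7 az 140.6 M [[-0.668, 0.659, -0.347], [0.594, 0.752, 0.285], [0.449, -0.016, -0.893]] gap 0.033306056325818414
```

```bash
cat > cad.py <<'E'
from go import *
import json
B=np.array([.503,-.252,.046])
def save():
    m,p=M(); e=np.array([-np.cos(np.radians(-42.95)),-np.sin(np.radians(-42.95)),0]); R=np.c_[-e,np.cross([0,0,1],-e),[0,0,1]]
    np.savez("grasp.npz",R=m.T@R,o=m.T@(np.array([.5204,.3177,.015])-p),m0=m)
def cpose(m,p):
    g=np.load("grasp.npz"); return m@g["R"],p+m@g["o"]
def info(m,p):
    R,o=cpose(m,p); mouth=o+R@np.array([-.09,0,.0025]); x=R[:,0]
    return dict(tip=np.degrees(np.arcsin(x[2])).round(1),bank=np.degrees(np.arcsin(R[2,1])).round(1),ztilt=np.degrees(np.arccos(R[2,2])).round(1),heading=np.degrees(np.arctan2(-x[1],-x[0])).round(0),mouth=mouth.round(4))
def rolled(m,phi): return m@Ro.from_euler("z",phi,degrees=True).as_matrix()
E
python3 - <<'E'
from cad import *
save(); m,p=M(); print(info(m,p))
for phi in(-160,-140,-120,-100,-80,-60,60,80,100,120,140,160):
    r=rolled(m,phi); i=info(r,np.zeros(3)); print(phi,i["tip"],i["bank"],i["heading"],"TCP for centre",(B+[0,0,.1]-i["mouth"]).round(3))
print("lift",1000*m.T@np.array([0,0,.04]))
E
```

```text
{'tip': np.float64(0.0), 'bank': np.float64(-0.0), 'ztilt': np.float64(nan), 'heading': np.float64(137.0), 'mouth': array([0.4545, 0.379 , 0.0175])}
-160 50.1 11.6 -74.0 TCP for centre [ 0.492 -0.21   0.213]
-140 43.6 19.4 -98.0 TCP for centre [ 0.513 -0.202  0.207]
-120 35.2 25.2 -119.0 TCP for centre [ 0.535 -0.201  0.199]
-100 26.3 28.1 -137.0 TCP for centre [ 0.554 -0.209  0.189]
-80 17.7 27.5 -154.0 TCP for centre [ 0.57  -0.222  0.178]
-60 10.2 23.6 -171.0 TCP for centre [ 0.578 -0.242  0.169]
60 13.0 -22.1 85.0 TCP for centre [ 0.502 -0.328  0.171]
80 21.0 -24.9 68.0 TCP for centre [ 0.482 -0.32   0.181]
100 29.8 -24.4 51.0 TCP for centre [ 0.467 -0.306  0.192]
120 38.7 -20.6 32.0 TCP for centre [ 0.458 -0.287  0.201]
140 46.5 -14.2 10.0 TCP for centre [ 0.456 -0.266  0.209]
160 51.9 -6.1 -16.0 TCP for centre [ 0.462 -0.244  0.214]
lift [ 17.95919449  -0.62805722 -35.73615644]cad.py:11: RuntimeWarning: invalid value encountered in arccos
  return dict(tip=np.degrees(np.arcsin(x[2])).round(1),bank=np.degrees(np.arcsin(R[2,1])).round(1),ztilt=np.degrees(np.arccos(R[2,2])).round(1),heading=np.degrees(np.arctan2(-x[1],-x[0])).round(0),mouth=mouth.round(4))
```

Request:
servo_tool(increments=[{"z": -18, "grip": 1, "x": 9, "y": 0, "roll": 0}, {"z": -36, "grip": 1, "x": 18, "y": 0, "roll": 0}, {"z": -36, "grip": 1, "x": 18, "y": 0, "roll": 0}, {"z": -36, "grip": 1, "x": 18, "y": 0, "roll": 0}, {"z": -36, "grip": 1, "x": 18, "y": 0, "roll": 0}])

```text
clock: 28.45
tcp_pos: [0.5151, 0.3282, 0.2089]
orientation: [-0.219, 0.344, 0.91, 0.074]
wrist_force: [1.6, 0.0, -3.2]
finger_gap: 0.033
grip_force: 69.6
```

```bash
python3 st.py; python3 - <<'E'
from h import *
im=snap("scene","g3",(230,90,410,225),4)
E
```

```text
t 28.45 j [0.253 0.595 0.336 1.601 0.371 0.921] p [0.5151 0.3282 0.2089] r 0.611 az 32.5
lean 26.73 az 140.7 M [[-0.667, 0.659, -0.348], [0.594, 0.752, 0.285], [0.449, -0.017, -0.893]] gap 0.033005045914978166
```

View pics/g3.png

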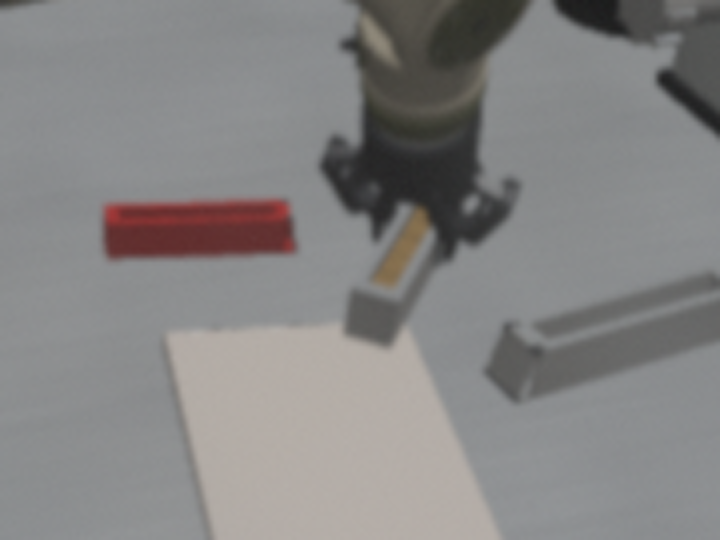

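```bash
python3 go.py .482 -.32 .27 18
```

```text
rows 18 [-18.8 -28.4 -12.4]
```

Request:
servo_tool(increments=[{"z": -10, "grip": 1, "x": -16, "y": -23, "roll": 0}, {"z": -12, "grip": 1, "x": -19, "y": -28.5, "roll": 0}, {"z": -12, "grip": 1, "x": -19, "y": -28.5, "roll": 0}, {"z": -12, "grip": 1, "x": -19, "y": -28.5, "roll": 0}, {"z": -12, "grip": 1, "x": -19, "y": -28.5, "roll": 0}])

```text
clock: 28.92
tcp_pos: [0.5065, 0.1528, 0.2198]
orientation: [-0.219, 0.344, 0.91, 0.074]
wrist_force: [1.3, -1.2, -2.6]
finger_gap: 0.0332
grip_force: 70.3
```

Request:
servo_tool(increments=[{"z": -12, "grip": 1, "x": -19, "y": -28.5, "roll": 0}, {"z": -12, "grip": 1, "x": -19, "y": -28.5, "roll": 0}, {"z": -12, "grip": 1, "x": -19, "y": -28.5, "roll": 0}, {"z": -12, "grip": 1, "x": -19, "y": -28.5, "roll": 0}, {"z": -12, "grip": 1, "x": -19, "y": -28.5, "roll": 0}])

```text
clock: 29.33
tcp_pos: [0.497, -0.0283, 0.2331]
orientation: [-0.219, 0.344, 0.91, 0.074]
wrist_force: [1.1, -0.1, -2.6]
finger_gap: 0.0332
grip_force: 70.3
```

Request:
servo_tool(increments=[{"z": -12, "grip": 1, "x": -19, "y": -28.5, "roll": 0}, {"z": -12, "grip": 1, "x": -19, "y": -28.5, "roll": 0}, {"z": -12, "grip": 1, "x": -19, "y": -28.5, "roll": 0}, {"z": -12, "grip": 1, "x": -19, "y": -28.5, "roll": 0}, {"z": -12, "grip": 1, "x": -19, "y": -28.5, "roll": 0}])

```text
clock: 29.75
tcp_pos: [0.4874, -0.2091, 0.2462]
orientation: [-0.219, 0.344, 0.91, 0.074]
wrist_force: [0.7, 0.9, -3.2]
finger_gap: 0.0331
grip_force: 70.3
```

Request:
servo_tool(increments=[{"z": -12, "grip": 1, "x": -19, "y": -28.5, "roll": 0}, {"z": -10, "grip": 1, "x": -16, "y": -22, "roll": 0}, {"z": -6, "grip": 1, "x": -10, "y": -14, "roll": 0}])

```text
clock: 30.0
tcp_pos: [0.4844, -0.294, 0.2513]
orientation: [-0.219, 0.345, 0.91, 0.074]
wrist_force: [0.4, 0.1, -3.2]
finger_gap: 0.0328
grip_force: 70.2
```

Request:
servo_tool(increments=[{"z": 0, "grip": 1, "x": 0, "y": 0, "roll": 6}, {"z": 0, "grip": 1, "x": 0, "y": 0, "roll": 7}, {"z": 0, "grip": 1, "x": 0, "y": 0, "roll": 7}, {"z": 0, "grip": 1, "x": 0, "y": 0, "roll": 7}, {"z": 0, "grip": 1, "x": 0, "y": 0, "roll": 7}])

```text
clock: 30.42
tcp_pos: [0.4851, -0.2907, 0.2515]
orientation: [-0.231, 0.598, 0.768, 0.006]
wrist_force: [-0.4, -0.2, -3.1]
finger_gap: 0.033
grip_force: 70.3
```

Request:
servo_tool(increments=[{"z": 0, "grip": 1, "x": 0, "y": 0, "roll": 7}, {"z": 0, "grip": 1, "x": 0, "y": 0, "roll": 7}, {"z": 0, "grip": 1, "x": 0, "y": 0, "roll": 7}, {"z": 0, "grip": 1, "x": 0, "y": 0, "roll": 7}, {"z": 0, "grip": 1, "x": 0, "y": 0, "roll": 6}])

```text
clock: 30.83
tcp_pos: [0.4851, -0.2906, 0.2516]
orientation: [-0.223, 0.796, 0.56, -0.061]
wrist_force: [1.2, 0.2, -3.7]
finger_gap: 0.0328
grip_force: 70.2
```

```bash
python3 st.py; python3 - <<'E'
from cad import *
m,p=M(); print(info(m,p)); i=info(m,np.zeros(3)); t=B+[0,0,.1]-i["mouth"]; print("TCP",t,"d tool",1000*m.T@(t-p))
E
```

```text
t 30.8333 j [-0.683  0.729  0.655  1.964  0.003  1.232] p [ 0.4851 -0.2906  0.2516] r 0.565 az -30.9
lean 26.73 az 140.5 M [[0.366, 0.863, -0.347], [0.918, -0.274, 0.286], [0.152, -0.423, -0.893]] gap 0.032788118537410586
{'tip': np.float64(16.1), 'bank': np.float64(-23.7), 'ztilt': np.float64(29.2), 'heading': np.float64(78.0), 'mouth': array([ 0.4951, -0.2172,  0.2224])}
TCP [ 0.4931 -0.3254  0.1751] d tool [-40.63898742  48.8235755   55.57300275]
```

Request:
servo_tool(increments=[{"z": 23, "grip": 1, "x": -10, "y": 1, "roll": 0}, {"z": 22, "grip": 1, "x": -10, "y": 1, "roll": 0}, {"z": 0, "grip": 1, "x": 0, "y": 0, "roll": 7}, {"z": 0, "grip": 1, "x": 0, "y": 0, "roll": 7}, {"z": 0, "grip": 1, "x": 0, "y": 0, "roll": 6}])

```text
clock: 31.25
tcp_pos: [0.4634, -0.2964, 0.2071]
orientation: [-0.209, 0.881, 0.413, -0.099]
wrist_force: [0.3, 0.1, -1.8]
finger_gap: 0.0333
grip_force: 70.5
```

```bash
cat > mon.py <<'E'
from cad import *
import sys
m,p=M(); R,o=cpose(m,p); print(round(env.get_state()["clock"],2),info(m,p))
def tan(im):
    h=cv2.cvtColor(im,cv2.COLOR_RGB2HSV); return ((h[...,0]>8)&(h[...,0]<28)&(h[...,1]>60)).astype(np.uint8)
for n in sys.argv[1:] or ["scene"]:
    im=env.read_camera(n); t=tan(im); cv2.imwrite(f"pics/mon_{n}.png",im[:,:,::-1])
    s=""
    for x in range(-110,91,4):
        u,v=proj(n,o+R@np.array([x/1000,0,.0205])).round().astype(int); s+="#" if t[v-1:v+2,u-1:u+2].mean()>.5 else "."
    # bowl interior ellipse at floor level
    q=np.array([proj(n,B+[.098*np.cos(a),.098*np.sin(a),.02]) for a in np.linspace(0,6.28,40)]).round().astype(np.int32)
    k=np.zeros(t.shape,np.uint8); cv2.fillConvexPoly(k,q,1)
    l,_,st,_=cv2.connectedComponentsWithStats(t*k); print(n,s,"bowl tan",int((t*k).sum()),[tuple(r[[0,1,4]]) for r in st[1:] if r[4]>8])
    print(" mouth px",proj(n,o+R@np.array([-.09,0,.0025])).round())
E
python3 mon.py scene top; python3 - <<'E'
import cv2,numpy as np
a=cv2.imread("pics/mon_scene.png")[110:270,60:240];b=cv2.imread("pics/mon_top.png")[110:270,310:490]
cv2.imwrite("pics/p1.png",np.hstack([cv2.resize(x,(400,356)) for x in(a,b)]))
E
```

```text
31.25 {'tip': np.float64(24.6), 'bank': np.float64(-25.2), 'ztilt': np.float64(36.5), 'heading': np.float64(61.0), 'mouth': array([ 0.4914, -0.2332,  0.1677])}
scene .............####################.................. bowl tan 0 []
 mouth px [136. 190.]
top ................................................... bowl tan 45 [(np.int32(409), np.int32(185), np.int32(11))]
 mouth px [389. 187.]
```

View pics/p1.png

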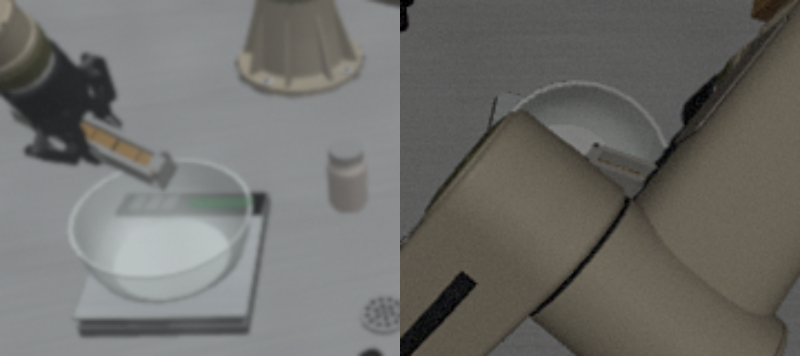

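View (left half, scene): the caddy's mouth is at crop (160,170), over the clear bowl, and the cubes are visible in the slot with the row not yet moved. The right half (top view) is mostly hidden by the arm. Tip onward in small steps.

Request:
servo_tool(increments=[{"z": 0, "grip": 1, "x": 0, "y": 0, "roll": 6}])

```text
clock: 31.43
tcp_pos: [0.4639, -0.2967, 0.2078]
orientation: [-0.204, 0.9, 0.37, -0.109]
wrist_force: [-1.1, 1.1, -3.8]
finger_gap: 0.0333
grip_force: 70.4
```

```bash
python3 mon.py
```

```text
31.43 {'tip': np.float64(27.1), 'bank': np.float64(-24.9), 'ztilt': np.float64(38.3), 'heading': np.float64(57.0), 'mouth': array([ 0.4961, -0.2374,  0.1655])}
scene .............######################................ bowl tan 0 []
 mouth px [135. 192.]
```

Request:
servo_tool(increments=[{"z": 0, "grip": 1, "x": 0, "y": 0, "roll": 5}])

```text
clock: 31.57
tcp_pos: [0.464, -0.2967, 0.208]
orientation: [-0.199, 0.915, 0.331, -0.118]
wrist_force: [-0.8, 0.0, -2.9]
finger_gap: 0.0332
grip_force: 70.3
```

```bash
python3 mon.py
```

```text
31.57 {'tip': np.float64(29.3), 'bank': np.float64(-24.5), 'ztilt': np.float64(39.9), 'heading': np.float64(52.0), 'mouth': array([ 0.4995, -0.2414,  0.1631])}
scene .............#######################............... bowl tan 0 []
 mouth px [134. 193.]
```

Request:
servo_tool(increments=[{"z": 0, "grip": 1, "x": 0, "y": 0, "roll": 5}])

```text
clock: 31.7
tcp_pos: [0.464, -0.2967, 0.2081]
orientation: [-0.193, 0.928, 0.291, -0.126]
wrist_force: [0.1, 0.4, -2.9]
finger_gap: 0.0332
grip_force: 70.5
```

```bash
python3 mon.py
```

```text
31.7 {'tip': np.float64(31.5), 'bank': np.float64(-23.9), 'ztilt': np.float64(41.4), 'heading': np.float64(48.0), 'mouth': array([ 0.5025, -0.2456,  0.1607])}
scene .............#######################............... bowl tan 0 []
 mouth px [132. 195.]
```

Request:
servo_tool(increments=[{"z": 0, "grip": 1, "x": 0, "y": 0, "roll": 5}])

```text
clock: 31.83
tcp_pos: [0.4639, -0.2967, 0.2081]
orientation: [-0.188, 0.94, 0.251, -0.135]
wrist_force: [0.7, 0.4, -2.4]
finger_gap: 0.0335
grip_force: 70.5
```

```bash
python3 mon.py
```

```text
31.83 {'tip': np.float64(33.7), 'bank': np.float64(-23.1), 'ztilt': np.float64(42.8), 'heading': np.float64(43.0), 'mouth': array([ 0.505 , -0.2502,  0.1583])}
scene .............#######################............... bowl tan 0 []
 mouth px [131. 197.]
```

Request:
servo_tool(increments=[{"z": 0, "grip": 1, "x": 0, "y": 0, "roll": 5}])

```text
clock: 31.97
tcp_pos: [0.4639, -0.2967, 0.2082]
orientation: [-0.182, 0.95, 0.21, -0.143]
wrist_force: [0.6, 0.8, -2.2]
finger_gap: 0.0331
grip_force: 70.5
```

```bash
python3 mon.py
```

```text
31.97 {'tip': np.float64(35.9), 'bank': np.float64(-22.1), 'ztilt': np.float64(44.2), 'heading': np.float64(39.0), 'mouth': array([ 0.5071, -0.2549,  0.156 ])}
scene .............#######################............... bowl tan 0 []
 mouth px [129. 198.]
```

Request:
servo_tool(increments=[{"z": 0, "grip": 1, "x": 0, "y": 0, "roll": 4}])

```text
clock: 32.1
tcp_pos: [0.4639, -0.2967, 0.2082]
orientation: [-0.177, 0.957, 0.177, -0.149]
wrist_force: [0.9, 0.1, -3.2]
finger_gap: 0.0332
grip_force: 70.5
```

```bash
python3 mon.py
```

```text
32.1 {'tip': np.float64(37.7), 'bank': np.float64(-21.2), 'ztilt': np.float64(45.2), 'heading': np.float64(35.0), 'mouth': array([ 0.5085, -0.259 ,  0.1542])}
scene .............#######################............... bowl tan 0 []
 mouth px [127. 199.]
```

Request:
servo_tool(increments=[{"z": 0, "grip": 1, "x": 0, "y": 0, "roll": 4}])

```text
clock: 32.23
tcp_pos: [0.4639, -0.2967, 0.2083]
orientation: [-0.171, 0.962, 0.143, -0.155]
wrist_force: [-0.1, -0.0, -2.2]
finger_gap: 0.0332
grip_force: 70.5
```

```bash
python3 mon.py
```

```text
32.23 {'tip': np.float64(39.4), 'bank': np.float64(-20.1), 'ztilt': np.float64(46.2), 'heading': np.float64(31.0), 'mouth': array([ 0.5096, -0.2631,  0.1525])}
scene .............#######################............... bowl tan 0 []
 mouth px [126. 200.]
```

Request:
servo_tool(increments=[{"z": 0, "grip": 1, "x": 0, "y": 0, "roll": 4}])

```text
clock: 32.37
tcp_pos: [0.4639, -0.2966, 0.2083]
orientation: [-0.166, 0.967, 0.109, -0.161]
wrist_force: [-0.4, 0.7, -2.8]
finger_gap: 0.0333
grip_force: 70.5
```

```bash
python3 mon.py
```

```text
32.37 {'tip': np.float64(41.0), 'bank': np.float64(-19.0), 'ztilt': np.float64(47.1), 'heading': np.float64(27.0), 'mouth': array([ 0.5104, -0.2673,  0.1508])}
scene .............#####################................. bowl tan 0 []
 mouth px [125. 201.]
```

Request:
servo_tool(increments=[{"z": 0, "grip": 1, "x": 0, "y": 0, "roll": 3}])

```text
clock: 32.5
tcp_pos: [0.4638, -0.2967, 0.2083]
orientation: [-0.161, 0.969, 0.084, -0.165]
wrist_force: [-0.6, 0.2, -2.8]
finger_gap: 0.0334
grip_force: 70.5
```

```bash
python3 mon.py
```

```text
32.5 {'tip': np.float64(42.3), 'bank': np.float64(-18.1), 'ztilt': np.float64(47.8), 'heading': np.float64(23.0), 'mouth': array([ 0.5108, -0.2706,  0.1496])}
scene .............#####################................. bowl tan 0 []
 mouth px [123. 202.]
```

Request:
servo_tool(increments=[{"z": 0, "grip": 1, "x": 0, "y": 0, "roll": 3}])

```text
clock: 32.63
tcp_pos: [0.4638, -0.2966, 0.2083]
orientation: [-0.157, 0.971, 0.059, -0.169]
wrist_force: [-0.1, 0.0, -3.0]
finger_gap: 0.0334
grip_force: 70.5
```

```bash
python3 mon.py
```

```text
32.63 {'tip': np.float64(43.4), 'bank': np.float64(-17.1), 'ztilt': np.float64(48.4), 'heading': np.float64(20.0), 'mouth': array([ 0.511 , -0.2739,  0.1485])}
scene .............####################.................. bowl tan 0 []
 mouth px [122. 202.]
```

Request:
servo_tool(increments=[{"z": 0, "grip": 1, "x": 0, "y": 0, "roll": 4}])

```text
clock: 32.77
tcp_pos: [0.4638, -0.2967, 0.2083]
orientation: [-0.151, 0.973, 0.024, -0.175]
wrist_force: [0.2, -0.0, -2.8]
finger_gap: 0.0332
grip_force: 70.4
```

```bash
python3 mon.py
```

```text
32.77 {'tip': np.float64(45.0), 'bank': np.float64(-15.7), 'ztilt': np.float64(49.2), 'heading': np.float64(15.0), 'mouth': array([ 0.5111, -0.2783,  0.1471])}
scene .............###############.###................... bowl tan 0 []
 mouth px [120. 203.]
```

Request:
servo_tool(increments=[{"z": 0, "grip": 1, "x": 0, "y": 0, "roll": 3}])

```text
clock: 32.9
tcp_pos: [0.4638, -0.2967, 0.2083]
orientation: [-0.146, 0.973, -0.001, -0.179]
wrist_force: [-0.1, 0.4, -2.2]
finger_gap: 0.033
grip_force: 70.4
```

```bash
python3 mon.py
```

```text
32.9 {'tip': np.float64(46.0), 'bank': np.float64(-14.6), 'ztilt': np.float64(49.7), 'heading': np.float64(12.0), 'mouth': array([ 0.511 , -0.2816,  0.1461])}
scene .............#############.#####................... bowl tan 0 []
 mouth px [119. 204.]
```

Request:
servo_tool(increments=[{"z": 0, "grip": 1, "x": 0, "y": 0, "roll": 0}])

```text
clock: 33.03
tcp_pos: [0.4638, -0.2967, 0.2084]
orientation: [-0.146, 0.973, -0.001, -0.179]
wrist_force: [-0.4, -0.9, -3.4]
finger_gap: 0.0328
grip_force: 70.4
```

```bash
cp pics/mon_scene.png pics/prev.png; python3 mon.py; python3 - <<'E'
import cv2,numpy as np
o=[cv2.resize(cv2.imread("pics/"+f)[140:220,80:170],(400,356),interpolation=cv2.INTER_CUBIC) for f in("prev.png","mon_scene.png")]
cv2.imwrite("pics/p2.png",np.hstack(o))
E
```

```text
33.03 {'tip': np.float64(46.0), 'bank': np.float64(-14.6), 'ztilt': np.float64(49.7), 'heading': np.float64(12.0), 'mouth': array([ 0.511 , -0.2817,  0.1461])}
scene .............#############.#####................... bowl tan 68 [(np.int32(115), np.int32(212), np.int32(68))]
 mouth px [119. 204.]
```

View pics/p2.png

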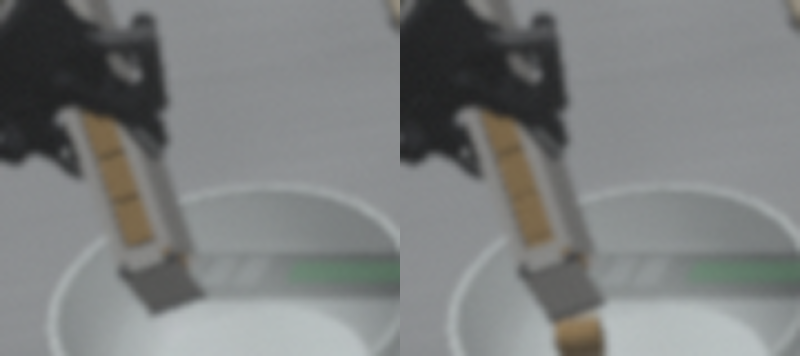

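Cube 1 has dropped into the bowl (right frame, crop (580,330)) and the row is sliding fast, so tip back now.

Request:
servo_tool(increments=[{"z": 0, "grip": 1, "x": 0, "y": 0, "roll": -7.1}, {"z": 0, "grip": 1, "x": 0, "y": 0, "roll": -7.1}, {"z": 0, "grip": 1, "x": 0, "y": 0, "roll": -7.1}, {"z": 0, "grip": 1, "x": 0, "y": 0, "roll": -7.1}, {"z": 0, "grip": 1, "x": 0, "y": 0, "roll": -7.1}])

```text
clock: 33.5
tcp_pos: [0.4638, -0.2967, 0.2084]
orientation: [-0.194, 0.926, 0.298, -0.125]
wrist_force: [-0.4, 0.6, -1.9]
finger_gap: 0.0333
grip_force: 70.6
```

```bash
python3 mon.py; python3 - <<'E'
import cv2,numpy as np
a=cv2.imread("pics/mon_scene.png")[130:250,70:205]
cv2.imwrite("pics/p3.png",cv2.resize(a,None,fx=5,fy=5,interpolation=cv2.INTER_CUBIC))
E
```

```text
33.5 {'tip': np.float64(31.1), 'bank': np.float64(-24.0), 'ztilt': np.float64(41.2), 'heading': np.float64(49.0), 'mouth': array([ 0.5018, -0.2449,  0.1615])}
scene .............#########............................. bowl tan 220 [(np.int32(142), np.int32(215), np.int32(52)), (np.int32(117), np.int32(219), np.int32(168))]
 mouth px [132. 195.]
```

View pics/p3.png

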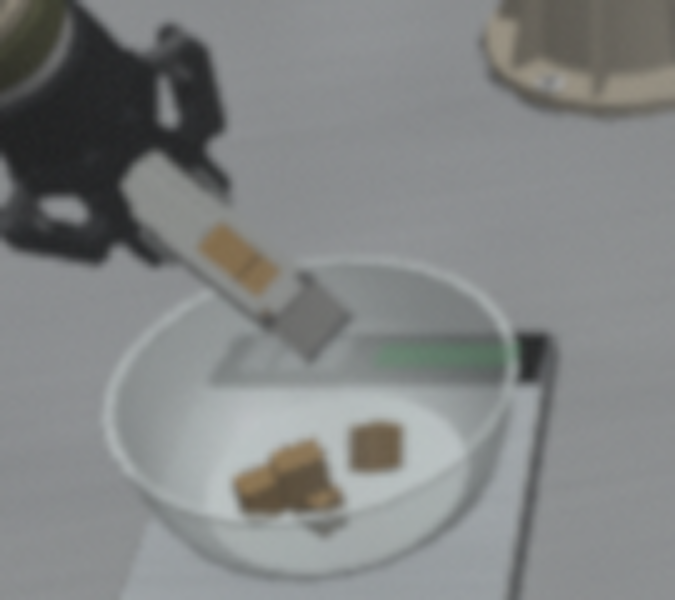

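The bowl now holds 4 cubes, at crop (255,490), (300,470), (325,500) and (375,445). Two remain in the slot at (240,255), behind a closing flap. Four is within tolerance, so roll back to level.

Request:
servo_tool(increments=[{"z": -10, "grip": 1, "x": 0, "y": 0, "roll": -7}, {"z": -10, "grip": 1, "x": 0, "y": 0, "roll": -7}, {"z": -10, "grip": 1, "x": 0, "y": 0, "roll": -7}, {"z": -10, "grip": 1, "x": 0, "y": 0, "roll": -7}, {"z": -10, "grip": 1, "x": 0, "y": 0, "roll": -7}])

```text
clock: 33.97
tcp_pos: [0.4812, -0.311, 0.2536]
orientation: [-0.223, 0.795, 0.561, -0.061]
wrist_force: [0.3, 0.0, -2.5]
finger_gap: 0.0333
grip_force: 70.6
```

```bash
python3 mon.py; python3 - <<'E'
from cad import *
m,p=M(); g=np.load("grasp.npz"); d=g["m0"].T@m; print("phi",np.degrees(Ro.from_matrix(d).as_rotvec()).round(2))
E
```

```text
33.97 {'tip': np.float64(16.1), 'bank': np.float64(-23.6), 'ztilt': np.float64(29.2), 'heading': np.float64(78.0), 'mouth': array([ 0.491 , -0.2376,  0.2245])}
scene .............#..#..##.............................. bowl tan 232 [(np.int32(147), np.int32(212), np.int32(64)), (np.int32(117), np.int32(219), np.int32(168))]
 mouth px [131. 173.]
phi [-0.07 -0.1  67.85]
```

Request:
servo_tool(increments=[{"z": 0, "grip": 1, "x": 0, "y": 0, "roll": -6.8}, {"z": 0, "grip": 1, "x": 0, "y": 0, "roll": -6.8}, {"z": 0, "grip": 1, "x": 0, "y": 0, "roll": -6.8}, {"z": 0, "grip": 1, "x": 0, "y": 0, "roll": -6.8}, {"z": 0, "grip": 1, "x": 0, "y": 0, "roll": -6.8}])

```text
clock: 34.43
tcp_pos: [0.481, -0.3108, 0.2527]
orientation: [-0.231, 0.597, 0.768, 0.006]
wrist_force: [0.1, 0.5, -1.5]
finger_gap: 0.0333
grip_force: 70.7
```

Request:
servo_tool(increments=[{"z": 0, "grip": 1, "x": 0, "y": 0, "roll": -6.8}, {"z": 0, "grip": 1, "x": 0, "y": 0, "roll": -6.8}, {"z": 0, "grip": 1, "x": 0, "y": 0, "roll": -6.8}, {"z": 0, "grip": 1, "x": 0, "y": 0, "roll": -6.8}, {"z": 0, "grip": 1, "x": 0, "y": 0, "roll": -6.7}])

```text
clock: 34.85
tcp_pos: [0.481, -0.3108, 0.2527]
orientation: [-0.219, 0.347, 0.909, 0.073]
wrist_force: [-0.1, -0.2, -2.5]
finger_gap: 0.0331
grip_force: 70.7
```

```bash
python3 mon.py scene top; python3 st.py; python3 - <<'E'
from cad import *
m,p=M(); g=np.load("grasp.npz"); d=g["m0"].T@m; print("phi",np.degrees(Ro.from_matrix(d).as_rotvec()).round(2))
E
python3 go.py .515 .328 .22 18
```

```text
34.85 {'tip': np.float64(-0.0), 'bank': np.float64(-0.2), 'ztilt': np.float64(0.2), 'heading': np.float64(137.0), 'mouth': array([ 0.4223, -0.2579,  0.2437])}
scene ................................................... bowl tan 232 [(np.int32(147), np.int32(212), np.int32(64)), (np.int32(117), np.int32(219), np.int32(168))]
 mouth px [120. 153.]
top ................................................... bowl tan 19 []
 mouth px [409. 210.]
t 34.95 j [-0.709  0.751  0.699  1.985 -0.009  0.029] p [ 0.481  -0.3108  0.2528] r 0.573 az -32.9
lean 26.72 az 140.6 M [[-0.659, 0.667, -0.347], [0.603, 0.745, 0.286], [0.449, -0.021, -0.893]] gap 0.033388321261696
phi [0.   0.03 0.7 ]
rows 18 [19.3 27.7 11.1]
```

Request:
servo_tool(increments=[{"z": 8, "grip": 1, "x": 13, "y": 19, "roll": 0}, {"z": 12, "grip": 1, "x": 21, "y": 30, "roll": 0}, {"z": 12, "grip": 1, "x": 21, "y": 30, "roll": 0}, {"z": 12, "grip": 1, "x": 21, "y": 30, "roll": 0}, {"z": 12, "grip": 1, "x": 21, "y": 30, "roll": 0}])

```text
clock: 35.37
tcp_pos: [0.4897, -0.1313, 0.2435]
orientation: [-0.219, 0.352, 0.907, 0.072]
wrist_force: [1.4, -0.1, -2.2]
finger_gap: 0.0328
grip_force: 70.5
```

Request:
servo_tool(increments=[{"z": 12, "grip": 1, "x": 21, "y": 30, "roll": 0}, {"z": 12, "grip": 1, "x": 21, "y": 30, "roll": 0}, {"z": 12, "grip": 1, "x": 21, "y": 30, "roll": 0}, {"z": 12, "grip": 1, "x": 21, "y": 30, "roll": 0}, {"z": 12, "grip": 1, "x": 21, "y": 30, "roll": 0}])

```text
clock: 35.78
tcp_pos: [0.4994, 0.0611, 0.2342]
orientation: [-0.219, 0.351, 0.907, 0.072]
wrist_force: [0.8, 0.1, -1.8]
finger_gap: 0.0331
grip_force: 70.5
```

Request:
servo_tool(increments=[{"z": 12, "grip": 1, "x": 21, "y": 30, "roll": 0}, {"z": 12, "grip": 1, "x": 21, "y": 30, "roll": 0}, {"z": 11, "grip": 1, "x": 19, "y": 28, "roll": 0}, {"z": 10, "grip": 1, "x": 17, "y": 25, "roll": 0}, {"z": 9, "grip": 1, "x": 15, "y": 22, "roll": 0}])

```text
clock: 36.2
tcp_pos: [0.5089, 0.2336, 0.2249]
orientation: [-0.219, 0.351, 0.908, 0.072]
wrist_force: [0.8, -0.1, -2.3]
finger_gap: 0.033
grip_force: 70.5
```

Request:
servo_tool(increments=[{"z": 7, "grip": 1, "x": 12, "y": 18, "roll": 0}, {"z": 6, "grip": 1, "x": 10, "y": 14, "roll": 0}, {"z": 4, "grip": 1, "x": 7, "y": 10, "roll": 0}, {"z": 2, "grip": 1, "x": 4, "y": 6, "roll": 0}, {"z": 0, "grip": 1, "x": 0, "y": 0, "roll": -0.7}])

```text
clock: 36.62
tcp_pos: [0.5128, 0.2934, 0.2216]
orientation: [-0.219, 0.343, 0.91, 0.074]
wrist_force: [-0.6, -0.0, -3.1]
finger_gap: 0.0335
grip_force: 70.5
```

```bash
python3 mon.py scene top; python3 - <<'E'
from cad import *
m,p=M(); g=np.load("grasp.npz"); d=g["m0"].T@m; print("phi",np.degrees(Ro.from_matrix(d).as_rotvec()).round(2),p)
import cv2
a=cv2.imread("pics/mon_scene.png")[90:210,240:400];b=cv2.imread("pics/mon_top.png")[130:250,120:280]
cv2.imwrite("pics/p4.png",np.hstack([cv2.resize(x,(400,300),interpolation=cv2.INTER_CUBIC) for x in(a,b)]))
E
python3 go.py .5146 .3259 .0295 6
```

```text
36.62 {'tip': np.float64(-0.0), 'bank': np.float64(-0.0), 'ztilt': np.float64(0.0), 'heading': np.float64(137.0), 'mouth': array([0.4536, 0.3459, 0.2126])}
scene .................##########........................ bowl tan 232 [(np.int32(147), np.int32(212), np.int32(64)), (np.int32(117), np.int32(219), np.int32(168))]
 mouth px [330. 139.]
top ............########............................... bowl tan 259 [(np.int32(383), np.int32(173), np.int32(116)), (np.int32(393), np.int32(180), np.int32(75)), (np.int32(365), np.int32(189), np.int32(68))]
 mouth px [158. 201.]
phi [ 0.03 -0.01 -0.03] [0.51313552 0.29183425 0.22173791]
rows 6 [-11.2   4.9  30.2]
```

View pics/p4.png

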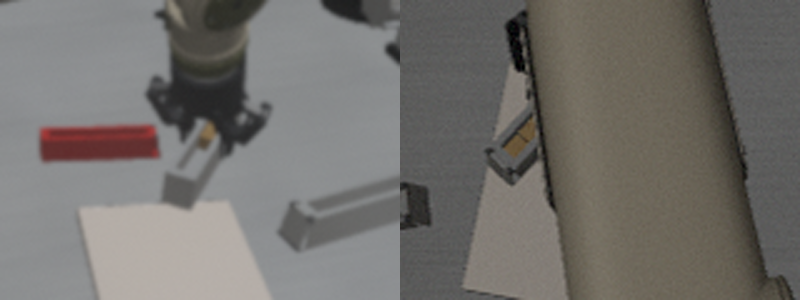

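Bystanders and bowl are undisturbed, and the caddy hangs level above the board with cubes showing in its slot (right half, crop (520,130)). Lower it.

Request:
servo_tool(increments=[{"z": 22, "grip": 1, "x": -8, "y": 4, "roll": 0}, {"z": 34, "grip": 1, "x": -12.5, "y": 5.5, "roll": 0}, {"z": 34, "grip": 1, "x": -12.5, "y": 5.5, "roll": 0}, {"z": 34, "grip": 1, "x": -12.5, "y": 5.5, "roll": 0}, {"z": 22, "grip": 1, "x": -8, "y": 4, "roll": 0}])

```text
clock: 37.13
tcp_pos: [0.5134, 0.3192, 0.0637]
orientation: [-0.22, 0.345, 0.91, 0.073]
wrist_force: [0.5, -0.2, -2.8]
finger_gap: 0.0328
grip_force: 70.5
```

Request:
servo_tool(increments=[{"z": 12, "grip": 1, "x": -4, "y": 2, "roll": 0}, {"z": 5, "grip": 1, "x": -2, "y": 1, "roll": 0}, {"z": 0, "grip": 1, "x": 0, "y": 0, "roll": 0}])

```text
clock: 37.38
tcp_pos: [0.5143, 0.3237, 0.0486]
orientation: [-0.219, 0.344, 0.91, 0.074]
wrist_force: [-0.3, 0.1, -2.1]
finger_gap: 0.0327
grip_force: 70.6
```

```bash
python3 st.py; python3 go.py .5146 .3259 .0275 2
```

```text
t 37.3833 j [0.246 0.685 0.091 1.268 0.37  0.914] p [0.5143 0.3237 0.0486] r 0.608 az 32.2
lean 26.75 az 140.7 M [[-0.667, 0.659, -0.348], [0.594, 0.752, 0.285], [0.45, -0.016, -0.893]] gap 0.032719439434218976
rows 2 [-4.2  1.1  9.7]
```

Request:
servo_tool(increments=[{"z": 8, "grip": 1, "x": -4, "y": 1, "roll": 0}, {"z": 7, "grip": 1, "x": -3, "y": 1, "roll": 0}, {"z": 3, "grip": 1, "x": -1, "y": 0, "roll": 0}, {"z": 0, "grip": 1, "x": 0, "y": 0, "roll": 0}])

```text
clock: 37.72
tcp_pos: [0.5147, 0.3262, 0.0291]
orientation: [-0.219, 0.343, 0.91, 0.074]
wrist_force: [0.5, 0.6, -2.3]
finger_gap: 0.0331
grip_force: 70.5
```

```bash
python3 st.py; python3 -c "
from h import *
print(env.get_state()['wrist_force'])"
```

```text
t 37.7167 j [0.25  0.704 0.074 1.23  0.371 0.917] p [0.5147 0.3262 0.0291] r 0.609 az 32.4
lean 26.71 az 140.6 M [[-0.668, 0.658, -0.347], [0.593, 0.753, 0.285], [0.449, -0.015, -0.893]] gap 0.033133158582923074
[ 0.51864359  0.57058119 -2.25479821]
```

Still about 2 mm up; a last small descent, then open and withdraw along the tool axis.

Request:
servo_tool(increments=[{"z": 2, "grip": 1, "x": -1, "y": 0, "roll": 0}, {"z": 0, "grip": 1, "x": 0, "y": 0, "roll": 0}, {"z": 0, "grip": 0.4, "x": 0, "y": 0, "roll": 0}, {"z": 0, "grip": 0.2, "x": 0, "y": 0, "roll": 0}, {"z": 0, "grip": 0, "x": 0, "y": 0, "roll": 0}])

```text
clock: 38.13
tcp_pos: [0.5151, 0.3266, 0.0278]
orientation: [-0.218, 0.343, 0.91, 0.075]
wrist_force: [0.0, -0.4, 0.2]
finger_gap: 0.068
grip_force: 0.0
```

Request:
servo_tool(increments=[{"z": 0, "grip": 0, "x": 0, "y": 0, "roll": 0}, {"z": 0, "grip": 0, "x": 0, "y": 0, "roll": 0}, {"z": -15, "grip": 0, "x": 0, "y": 0, "roll": 0}, {"z": -30, "grip": 0, "x": 0, "y": 0, "roll": 0}, {"z": -35, "grip": 0, "x": 0, "y": 0, "roll": 0}])

```text
clock: 38.55
tcp_pos: [0.5407, 0.3034, 0.0978]
orientation: [-0.221, 0.343, 0.91, 0.073]
wrist_force: [1.3, 0.0, -0.4]
finger_gap: 0.0854
grip_force: 0.0
```

Request:
servo_tool(increments=[{"z": -35, "grip": 0, "x": -15, "y": 0, "roll": 0}, {"z": -35, "grip": 0, "x": -15, "y": -20, "roll": 0}, {"z": -25, "grip": 0, "x": -15, "y": -30, "roll": 0}, {"z": -20, "grip": 0, "x": -15, "y": -30, "roll": 0}, {"z": 0, "grip": 0, "x": -15, "y": -30, "roll": 0}])

```text
clock: 38.97
tcp_pos: [0.5626, 0.1424, 0.1719]
orientation: [-0.215, 0.343, 0.911, 0.076]
wrist_force: [0.9, -0.4, 0.0]
finger_gap: 0.0852
grip_force: 0.0
```

Request:
servo_tool(increments=[{"z": 0, "grip": 0, "x": -15, "y": -35, "roll": 0}, {"z": 0, "grip": 0, "x": -15, "y": -35, "roll": 0}, {"z": 0, "grip": 0, "x": -15, "y": -35, "roll": 0}, {"z": 0, "grip": 0, "x": -15, "y": -35, "roll": 0}, {"z": 0, "grip": 0, "x": 0, "y": 0, "roll": 0}])

```text
clock: 39.38
tcp_pos: [0.5061, -0.0017, 0.1427]
orientation: [-0.219, 0.346, 0.909, 0.074]
wrist_force: [1.0, 1.0, 0.1]
finger_gap: 0.0856
grip_force: 0.0
```

```bash
python3 - <<'E'
from h import *
S=env.read_camera("scene");T=env.read_camera("top")
r=lambda x:cv2.resize(x,(400,300),interpolation=cv2.INTER_CUBIC)
a=r(S[150:240,270:390]);b=r(S[165:270,80:220]);c=r(T[150:225,130:230]);d=r(T[130:235,330:470])
cv2.imwrite("pics/f1.png",np.vstack([np.hstack([a,c]),np.hstack([b,d])])[:,:,::-1]);print(env.get_state()["clock"],env.get_state()["tcp_pos"])
E
```

```text
39.4833 [0.50783525 0.00236369 0.14363787]
```

View pics/f1.png

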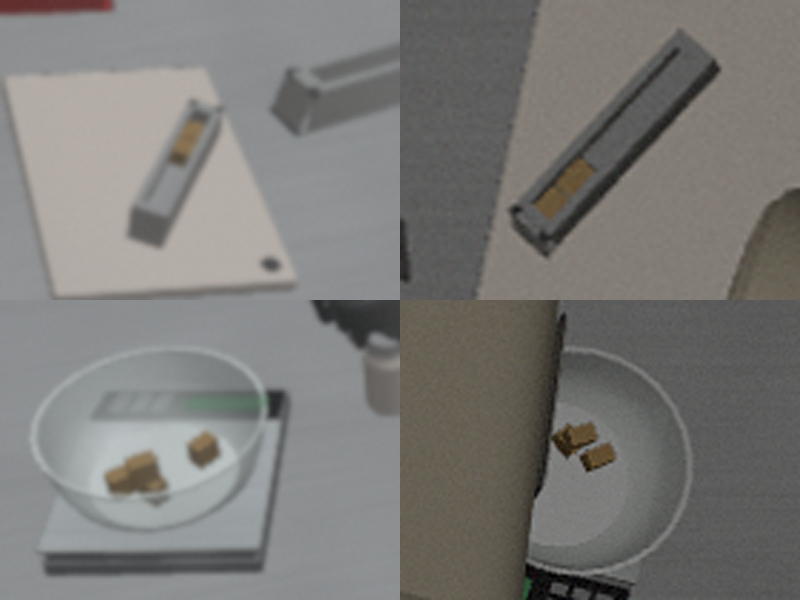

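Four cubes lie in the bowl, and two are in the caddy at (565,190) in the top crop, just behind the mouth. The caddy stands level on the board. A numeric check on whether the flap is shut comes next.

```bash
python3 - <<'E'
from h import *
T=env.read_camera("top");T0=np.load("top0.npy")
def tan(im):
    h=cv2.cvtColor(im,cv2.COLOR_RGB2HSV); return ((h[...,0]>8)&(h[...,0]<28)&(h[...,1]>70))
e=np.array([-.732,.681]);out=[]
k=tan(T);k[:150]=0;k[222:]=0;k[:,:148]=0;k[:,220:]=0
v,u=np.nonzero(k);Q=np.array([onz("top",a,b,.0355)[:2] for a,b in zip(u,v)])
x=-(Q-[.5204,.3177])@e*1000; print("tan local x",np.percentile(x,[1,99]))
k=tan(T0);k[:150]=0;k[222:]=0;k[:,:148]=0;k[:,220:]=0
v,u=np.nonzero(k);Q=np.array([onz("top",a,b,.0355)[:2] for a,b in zip(u,v)]);x=-(Q-[.5204,.3177])@e*1000; print("before (true -68.5..87.5)",np.percentile(x,[1,99]))
g=lambda im:im[194:216,148:174].mean(2).astype(np.float32)
a,b=g(T0),g(T)
for n in("best shift",): print(n,cv2.phaseCorrelate(a,b))
r=cv2.matchTemplate(cv2.copyMakeBorder(b,3,3,3,3,cv2.BORDER_REPLICATE),a,cv2.TM_CCOEFF_NORMED);print("ncc",r.max(),np.unravel_index(r.argmax(),r.shape))
np.set_printoptions(linewidth=200);print(a[4:20:2,4:24].astype(int));print(b[4:20:2,4:24].astype(int))
E
```

```text
tan local x [-62.48950846 -18.10280714]
before (true -68.5..87.5) [-64.00016113  84.51592185]
best shift ((0.3858074158818443, -0.3144391300262921), 1.0449687190997747)
ncc 0.95795697 (np.int64(3), np.int64(3))
[[ 92  88 100 119 126 126 128 127 121 106  95  91  81  57  69  80  83  79  86  68]
 [ 91  89 116 129 124 125 124 107  93  91  83  60  72  84  83  78  81  79  78  84]
 [ 91  98 118 126 119  80  51  44  68  89  90  90  89  82  81  81  80  78  91  95]
 [ 76 104 124 125 126 104  69  85  90  92  89  92  90  88  82  79  93  89  92  82]
 [ 86 112 128 125 124 103  65  61  73  86  90  93  93  92  93  91  95  81  50  47]
 [111 122 125 128 127 128 112  79  56  64  66  90  85  63  84  80  60  39  40  37]
 [112 129 128 123 126 126 128 127 126  98  60  56  56  36  52  52  51  40  74 114]
 [118 125 125 126 126 130 126 125 125 121 127  98  58  50  66  81  95 118 126 127]]
[[ 95  92  99 120 125 126 125 125 120 103  91  92  77  51  70  83  83  83  80  81]
 [ 90  85 114 130 125 129 125 110  91  90  81  48  71  84  83  79  83  77  74  86]
 [ 95 101 119 129 116  75  34  34  65  90  92  92  87  81  81  83  82  81  91  94]
 [ 78 105 126 127 128 113  72  81 100  89  87  93  91  91  86  83  89  93  93  74]
 [ 87 114 128 127 127 118  78  58  49  72  91  85  89  86  87  94  98  80  58  38]
 [112 124 127 125 126 126 126 105  60  56  60  80  67  44  60  73  59  40  35  54]
 [114 128 124 128 125 125 126 126 132  98  59  58  59  50  55  74  68  43  85 123]
 [120 127 127 126 126 126 127 124 127 126 130 113  76  55  65  75  97 119 128 124]]
```

```bash
python3 -c "
from h import *
print(env.hand_in())"
```

```text
the job is handed in; nothing more can be done
None
```

I handed the job in at about 39.5 s of the 72 s: four stock cubes in the bowl, one more than the three you wanted but allowed. The other two are in the caddy, which stands level on the board with its flap shut. The bowl and bystanders looked undisturbed. The hand-in returned no verdict, and I viewed 11 pictures against the limit of 10.

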